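# Restock the jam lane on the bakery counter and ratchet its pusher up to the row

### The job

Restock the jam lane: stand the sugar pot, which blocks the bar, upright on the wooden tray, flip the orange pawl up and over until it stays open, and only then draw the red handle all the way back. Stand every jam jar upright in the lane, then put the pawl back down and push the pusher up until the jars are one closed row against the end stop, the pusher right behind them and the pawl seated between two teeth. Leave everything else on the counter where it is.

Things in the scene. Friction and masses are not known exactly. Their poses are not given: they have to be found in the camera images.
- lane: Wooden jam lane, fixed. Origin: on the counter, on its centreline. It runs along its own y: plywood end stop (70 high) at -y, pusher handle at +y. Base plate 70 wide (x), 8 thick: the lane floor is 8 above the counter. Inner lane 42 wide between walls whose tops are 24 above the counter, from the stop's inner face at y=-190 to y=+5.
- lane_stop (a point): Point on the lane floor (8 above the counter) on the centreline at the inner face of the end stop; same axes as the lane.
- pusher (a joint): Toothed steel bar, blue plate in front (38 wide, top 54 above counter), red handle behind; slides along lane y, friction 2 N. Value + 25 mm = gap from stop to plate front; grows as drawn back (+y), 0.17 m = fully back. Teeth every 10 mm. With the pawl down it can be pushed forward (clicking) but drawing it back is caught within 10 mm, where the pawl seats. Handle axis at lane y = 153 mm + value.
- pusher_face (a point): Centre of the pusher plate's front face (towards the jars), 32 above the counter.
- pusher_handle (a point): Grip point on the red handle, an upright post 16 by 16 mm standing from 26 to 98 above the counter; this point is on its axis, 76 above the counter.
- pawl (a joint): Orange ratchet pawl, hinged about the lane's x axis at pawl_hinge. 0 to 0.04 = down, tip seated between two teeth; up to about 0.16 = tip riding on a tooth; grows as its knob is lifted up and over towards +y, up to 1.95 rad. Falls back by its weight below about 1.5 rad; stays open, leaning back, beyond 1.7.
- pawl_knob (a point): Centre of the orange knob on the pawl's free end: a round bar 14 in diameter, 24 long along the lane's x axis, to be pinched across its ends. Moves on an arc about pawl_hinge: with the pawl down it is 45 mm towards -y of the hinge and 6 mm above it (68 above the counter).
- pawl_hinge (a point): Hinge axis of the pawl, at x=0, y=+100 of the lane, 62 above the counter, between two steel ears 28 wide overall and 72 high.
- sugar_pot: White sugar pot with a blue band and wooden lid, heavy base, cylinder 52 in diameter, 60 to the rim, 75 with its lid knob, loose. Origin: centre of its underside, z up. At the start it stands in line with the bar, behind the red handle.
- tray: Fixed dark wooden tray, 130 by 130, rim 16 high and 5 wide, floor 5 above the counter. Origin: centre of its underside.
- jar0: Jam jar: dark red, paper label, brass-coloured lid; cylinder 36 in diameter, 52 tall, thick heavy base, 90 g, loose, standing on the counter at the start. Origin: centre of its underside, z up. Three to five of the jars are present (None = absent).
- jar1: Jam jar: dark red, paper label, brass-coloured lid; cylinder 36 in diameter, 52 tall, thick heavy base, 90 g, loose, standing on the counter at the start. Origin: centre of its underside, z up. Three to five of the jars are present (None = absent).
- jar2: Jam jar: dark red, paper label, brass-coloured lid; cylinder 36 in diameter, 52 tall, thick heavy base, 90 g, loose, standing on the counter at the start. Origin: centre of its underside, z up. Three to five of the jars are present (None = absent).
- jar3: Jam jar: dark red, paper label, brass-coloured lid; cylinder 36 in diameter, 52 tall, thick heavy base, 90 g, loose, standing on the counter at the start. Origin: centre of its underside, z up. Three to five of the jars are present (None = absent).
- jar4: Jam jar: dark red, paper label, brass-coloured lid; cylinder 36 in diameter, 52 tall, thick heavy base, 90 g, loose, standing on the counter at the start. Origin: centre of its underside, z up. Three to five of the jars are present (None = absent).
- cup: White mug, 60 across, 58 high, with handle. Bystander, leave it.
- oil: Green bottle, 56 across, 190 high. Bystander, leave it.
- honey: Amber jar, 68 across, 100 high. Bystander, leave it.
- coffee_tin: Red and steel tin, 76 across, 120 high. Bystander, leave it.
- price_card: Small black card on a wooden foot, 70 wide, 57 high. Bystander, leave it.
- spatula: Spatula lying on the counter. Bystander, leave it.
- roll: Bread roll, 72 across, 41 high. Bystander, leave it.

How it is judged (in metres and radians):
On the way, in this order (a step that is already met when the one before it is completed fails the run):
1. the sugar pot stands upright on the tray, let go (x of sugar_pot in the frame of tray between -0.05 and 0.05 m and y of sugar_pot in the frame of tray between -0.05 and 0.05 m and z of sugar_pot in the frame of tray between 0 and 0.012 m and angle between sugar_pot's own z axis and vertical below 0.15 rad and contact force between the fingers and sugar_pot below 0.3 N and linear speed of sugar_pot below 0.03 m/s), for 0.2 s.
2. the pawl is flipped up and open (value of joint pawl above 1.6 rad), for 0.2 s.
3. the bar is drawn all the way back (at least 160 mm) (value of joint pusher above 0.16 m), for 0.2 s.
4. every jar stands upright in the lane, let go (x of jar0 in the frame of lane between -0.012 and 0.012 m and y of jar0 in the frame of lane_stop between 0.012 and 0.182 m and z of jar0 in the frame of lane between 0.002 and 0.014 m and angle between each of jar0, jar1, jar2, jar3, jar4's own z axis and vertical below 0.15 rad and x of jar1 in the frame of lane between -0.012 and 0.012 m and y of jar1 in the frame of lane_stop between 0.012 and 0.182 m and z of jar1 in the frame of lane between 0.002 and 0.014 m and x of jar2 in the frame of lane between -0.012 and 0.012 m and y of jar2 in the frame of lane_stop between 0.012 and 0.182 m and z of jar2 in the frame of lane between 0.002 and 0.014 m and x of jar3 in the frame of lane between -0.012 and 0.012 m and y of jar3 in the frame of lane_stop between 0.012 and 0.182 m and z of jar3 in the frame of lane between 0.002 and 0.014 m and x of jar4 in the frame of lane between -0.012 and 0.012 m and y of jar4 in the frame of lane_stop between 0.012 and 0.182 m and z of jar4 in the frame of lane between 0.002 and 0.014 m and contact force between the fingers and jar0 below 0.3 N and contact force between the fingers and jar1 below 0.3 N and contact force between the fingers and jar2 below 0.3 N and contact force between the fingers and jar3 below 0.3 N and contact force between the fingers and jar4 below 0.3 N), for 0.2 s.
At the end, for the whole second after the job is handed in: Pot upright on the tray; all jars upright on the lane floor in one closed row from the stop (each within 16 mm of its place in a tight row), pusher plate within 15 mm of that tight row, pawl down between two teeth (below 0.07 rad), all at rest (x of sugar_pot in the frame of tray between -0.05 and 0.05 m and y of sugar_pot in the frame of tray between -0.05 and 0.05 m and z of sugar_pot in the frame of tray between 0 and 0.012 m and angle between each of sugar_pot, jar0, jar1, jar2, jar3, jar4's own z axis and vertical below 0.15 rad and x of jar0 in the frame of lane between -0.012 and 0.012 m and y of jar0 in the frame of lane_stop between 0.012 and 0.182 m and z of jar0 in the frame of lane between 0.002 and 0.014 m and x of jar1 in the frame of lane between -0.012 and 0.012 m and y of jar1 in the frame of lane_stop between 0.012 and 0.182 m and z of jar1 in the frame of lane between 0.002 and 0.014 m and x of jar2 in the frame of lane between -0.012 and 0.012 m and y of jar2 in the frame of lane_stop between 0.012 and 0.182 m and z of jar2 in the frame of lane between 0.002 and 0.014 m and x of jar3 in the frame of lane between -0.012 and 0.012 m and y of jar3 in the frame of lane_stop between 0.012 and 0.182 m and z of jar3 in the frame of lane between 0.002 and 0.014 m and x of jar4 in the frame of lane between -0.012 and 0.012 m and y of jar4 in the frame of lane_stop between 0.012 and 0.182 m and z of jar4 in the frame of lane between 0.002 and 0.014 m and ((value of joint pusher between 0.078 and 0.098 m and (y of jar0 in the frame of lane_stop between 0.013 and 0.034 m or y of jar1 in the frame of lane_stop between 0.013 and 0.034 m or y of jar2 in the frame of lane_stop between 0.013 and 0.034 m or y of jar3 in the frame of lane_stop between 0.013 and 0.034 m or y of jar4 in the frame of lane_stop between 0.013 and 0.034 m) and (y of jar0 in the frame of lane_stop between 0.049 and 0.07 m or y of jar1 in the frame of lane_stop between 0.049 and 0.07 m or y of jar2 in the frame of lane_stop between 0.049 and 0.07 m or y of jar3 in the frame of lane_stop between 0.049 and 0.07 m or y of jar4 in the frame of lane_stop between 0.049 and 0.07 m) and (y of jar0 in the frame of lane_stop between 0.085 and 0.106 m or y of jar1 in the frame of lane_stop between 0.085 and 0.106 m or y of jar2 in the frame of lane_stop between 0.085 and 0.106 m or y of jar3 in the frame of lane_stop between 0.085 and 0.106 m or y of jar4 in the frame of lane_stop between 0.085 and 0.106 m)) or (value of joint pusher between 0.114 and 0.134 m and (y of jar0 in the frame of lane_stop between 0.013 and 0.034 m or y of jar1 in the frame of lane_stop between 0.013 and 0.034 m or y of jar2 in the frame of lane_stop between 0.013 and 0.034 m or y of jar3 in the frame of lane_stop between 0.013 and 0.034 m or y of jar4 in the frame of lane_stop between 0.013 and 0.034 m) and (y of jar0 in the frame of lane_stop between 0.049 and 0.07 m or y of jar1 in the frame of lane_stop between 0.049 and 0.07 m or y of jar2 in the frame of lane_stop between 0.049 and 0.07 m or y of jar3 in the frame of lane_stop between 0.049 and 0.07 m or y of jar4 in the frame of lane_stop between 0.049 and 0.07 m) and (y of jar0 in the frame of lane_stop between 0.085 and 0.106 m or y of jar1 in the frame of lane_stop between 0.085 and 0.106 m or y of jar2 in the frame of lane_stop between 0.085 and 0.106 m or y of jar3 in the frame of lane_stop between 0.085 and 0.106 m or y of jar4 in the frame of lane_stop between 0.085 and 0.106 m) and (y of jar0 in the frame of lane_stop between 0.121 and 0.142 m or y of jar1 in the frame of lane_stop between 0.121 and 0.142 m or y of jar2 in the frame of lane_stop between 0.121 and 0.142 m or y of jar3 in the frame of lane_stop between 0.121 and 0.142 m or y of jar4 in the frame of lane_stop between 0.121 and 0.142 m)) or (value of joint pusher between 0.15 and 0.17 m and (y of jar0 in the frame of lane_stop between 0.013 and 0.034 m or y of jar1 in the frame of lane_stop between 0.013 and 0.034 m or y of jar2 in the frame of lane_stop between 0.013 and 0.034 m or y of jar3 in the frame of lane_stop between 0.013 and 0.034 m or y of jar4 in the frame of lane_stop between 0.013 and 0.034 m) and (y of jar0 in the frame of lane_stop between 0.049 and 0.07 m or y of jar1 in the frame of lane_stop between 0.049 and 0.07 m or y of jar2 in the frame of lane_stop between 0.049 and 0.07 m or y of jar3 in the frame of lane_stop between 0.049 and 0.07 m or y of jar4 in the frame of lane_stop between 0.049 and 0.07 m) and (y of jar0 in the frame of lane_stop between 0.085 and 0.106 m or y of jar1 in the frame of lane_stop between 0.085 and 0.106 m or y of jar2 in the frame of lane_stop between 0.085 and 0.106 m or y of jar3 in the frame of lane_stop between 0.085 and 0.106 m or y of jar4 in the frame of lane_stop between 0.085 and 0.106 m) and (y of jar0 in the frame of lane_stop between 0.121 and 0.142 m or y of jar1 in the frame of lane_stop between 0.121 and 0.142 m or y of jar2 in the frame of lane_stop between 0.121 and 0.142 m or y of jar3 in the frame of lane_stop between 0.121 and 0.142 m or y of jar4 in the frame of lane_stop between 0.121 and 0.142 m) and (y of jar0 in the frame of lane_stop between 0.157 and 0.178 m or y of jar1 in the frame of lane_stop between 0.157 and 0.178 m or y of jar2 in the frame of lane_stop between 0.157 and 0.178 m or y of jar3 in the frame of lane_stop between 0.157 and 0.178 m or y of jar4 in the frame of lane_stop between 0.157 and 0.178 m))) and value of joint pawl between -0.05 and 0.07 rad and velocity of joint pusher between -0.005 and 0.005 m/s and linear speed of each of jar0, jar1, jar2, jar3, jar4, sugar_pot below 0.02 m/s); the robot touches nothing.
It fails at once if another thing on the counter is shifted by more than 40 mm (distance of any of cup, oil, honey, coffee_tin, price_card, spatula, roll from where it was at the start of the episode above 0.04 m).
Of jar0, jar1, jar2, jar3, jar4 only 3 to 5 are there at a start; the rules pass over those that are not, and their reading is None.
At some moment in a run one of jar0, jar1, jar2, jar3, jar4, sugar_pot may be knocked a few centimetres aside while the robot is not near it.
It also fails if it takes over 210 s, if anything falls off the work surface, if the arm or the gripper's body presses on something with over 40 N, if the wrist force passes 120 N, or if a joint passes its speed limit or range.

### The arm

A 6-joint arm with a two-finger parallel gripper is mounted at the origin on the work surface. World frame = base frame: x ahead of the robot, y to its left, z up, the work surface at z = 0. Lengths are in mm, angles in rad, forces in N, time in s.
With the tool pointing down it reaches from about 225 to 725 mm from the base axis. Payload 3.1 kg.
Tool frame: the origin (TCP) lies midway between the tips of the shut fingers; the grasp point (between the pads) lies 19 mm behind it (bot.pinch_z is the distance from the TCP to the grasp point, in mm); x points along the fingers, z is the direction in which the jaws open and shut, and the axes are right-handed (so a half turn about x gives the same grasp; the last joint's range is limited). The gripper opens to 85 mm and grips with 20 to 120 N. Pads are 22 mm wide; open, the fingers measure 114 mm over their backs; the gripper's body (76 mm by 85 mm) begins 54 mm behind the grasp point. The pads swing forward as they close: fully open they stand 13 mm farther back than shut.
Start: joints at [1.038, 0.048, 0.099, 1.622, 0, 1.443], TCP at [206.769, 482.56, 231.312] pointing down, gripper open.
Joint ranges: [-2.91, 2.91], [-0.99, 1.94], [-1.21, 1.42], [-2.12, 2.29], [-1.49, 1.47], [-3.14, 3.14]. Speed limits (rad/s): [2.79, 2.79, 3.14, 3.14, 3.14, 3.14].

### API

Orientations are given as a rotation vector (axis times angle).
In Python, from station import bot, imaging gives the robot as it stands.
- The arm moves only by the tool servo_tool, never from a script. Its argument "targets" is a list of rows, each a list of 7 numbers: the shift along the tool's x, y, z in cm, then the turn, a rotation vector about the tool's x, y, z in degrees, then the closure, from 0 (fully open) to 1 (shut). In form: [[tx, ty, tz, ax, ay, az, gripper], ...]. A call has 1 to 8 rows; each row shifts and turns the commanded pose from where the row before left it, along the tool's axes as they then stand; what a row does not reach is not made up. A row lasts 1/8 s, in which the tool goes at most 62.5 mm and 10.7 degrees, less where a joint would pass 70% of its speed; a pose out of reach is approached as far as the arm can. A call is refused whole if a number of a shift passes 6.25 or a number of a turn 10.7, either way. A call with a gripper value outside its range is refused whole. The fingers move at their own pace and stop on an object; "grip_force" is the grip in N (left out, the last holds). Time passes only in rows, so rows that do not move let the fingers close. It gives the time, the measured TCP pose, the force and the opening at its end, in the units of the state.
- bot.get_state(): the state, without advancing time (a new reading comes with each control period).
- imaging.snapshot(name): name is "scene" or "top" or "wrist"; returns the picture (384x512x3 uint8, red, green, blue); there is no depth.
- imaging.get_calibration(name): a dict with "fx", "fy", "cx", "cy" (pixels), "R" (3x3) and "t" (3): a world point X has camera coordinates R X + t. Camera axes: x right, y down, z forward; pixel columns grow to the right and rows downward; lengths in mm; the calibration is good to about 2 mm. A picture is of the moment at which its call begins: read the wrist's pose just before it. get_calibration takes no time and is no camera call; for the wrist camera it gives the pose at the moment of the call.
- bot.sign_off(): hands the job in, once; it reports no verdict.
The state is a dict: "clock": time; "qpos": joint angles; "qd": joint speeds; "joint_efforts": joint torques, N m; "tool_pos": TCP position; "tcp_rot": TCP orientation; "wrist_force": force on the tool from outside, world axes, zero at the start; "moment": the same for the moment, N m; "finger_gap": finger opening in mm.
Only numpy, scipy, OpenCV 4.12 (cv2) and the standard library are available. Lean on these libraries where they do the work, as an engineer would, in place of code of your own. Each camera call takes 0.05 s, during which the arm holds its last target. There are 200 camera calls.

## Working session

There is one attempt and no reset: what is moved stays moved. The work goes in short steps, Python scripts to look and compute and a tool call to move; the robot and the scene stay as the last step left them, time stands still between calls to the robot, and variables do not carry over. Pictures are saved under pics/ and viewed, about 12 in all and at most 16, crops included, and the job is handed in when it is done.

Besides the shell and the picture viewer there is one more tool, called as name([rows], argument=value, ...), one row to a line, values as JSON. servo_tool: Moves the arm, as the interface text tells. Its arguments: {"type":"object","properties":{"targets":{"type":"array"},"grip_force":{"type":"number"}},"required":["targets"]}

```bash
mkdir -p pics && ls && python3 - <<'E'
from station import bot, imaging
import cv2, numpy as np
for n in ("top","scene"):
    im=imaging.snapshot(n); cv2.imwrite(f"pics/{n}0.png",cv2.resize(im[:,:,::-1],(800,600)) ); cv2.imwrite(f"raw_{n}0.png",im[:,:,::-1])
    c=imaging.get_calibration(n); print(n,{k:np.round(np.array(v),3).tolist() for k,v in c.items()})
s=bot.get_state(); print({k:np.round(np.array(v),3).tolist() for k,v in s.items()}); print(bot.pinch_z)
c=imaging.get_calibration("wrist");print({k:np.round(np.array(v),3).tolist() for k,v in c.items()})
E
```

```text
pics
top {'fx': 491.214, 'fy': 491.214, 'cx': 249.34, 'cy': 181.585, 'R': [[-0.002, -1.0, -0.012], [-0.983, 0.004, -0.182], [0.182, 0.012, -0.983]], 't': [10.204, 615.838, 1788.283]}
scene {'fx': 373.772, 'fy': 373.772, 'cx': 255.552, 'cy': 191.153, 'R': [[0.764, 0.645, -0.011], [0.332, -0.409, -0.85], [-0.553, 0.646, -0.526]], 't': [-455.117, -132.738, 1430.208]}
{'clock': 0.1, 'qpos': [1.038, 0.049, 0.098, 1.622, 0.0, 1.443], 'qd': [0.002, -0.001, 0.004, 0.0, 0.001, 0.0], 'joint_efforts': [0.003, -33.985, 32.094, 0.016, -0.0, -0.0], 'tool_pos': [206.492, 482.076, 230.215], 'tcp_rot': [-0.907, 1.376, 0.906], 'wrist_force': [0.424, -0.335, 0.371], 'moment': [-0.012, 0.056, 0.034], 'finger_gap': 85.562}
18.700000000000003
{'fx': 292.759, 'fy': 292.759, 'cx': 257.03, 'cy': 188.089, 'R': [[0.393, 0.92, -0.002], [0.883, -0.377, 0.281], [0.257, -0.112, -0.96]], 't': [-523.645, -37.437, 378.028]}
```

View pics/top0.png

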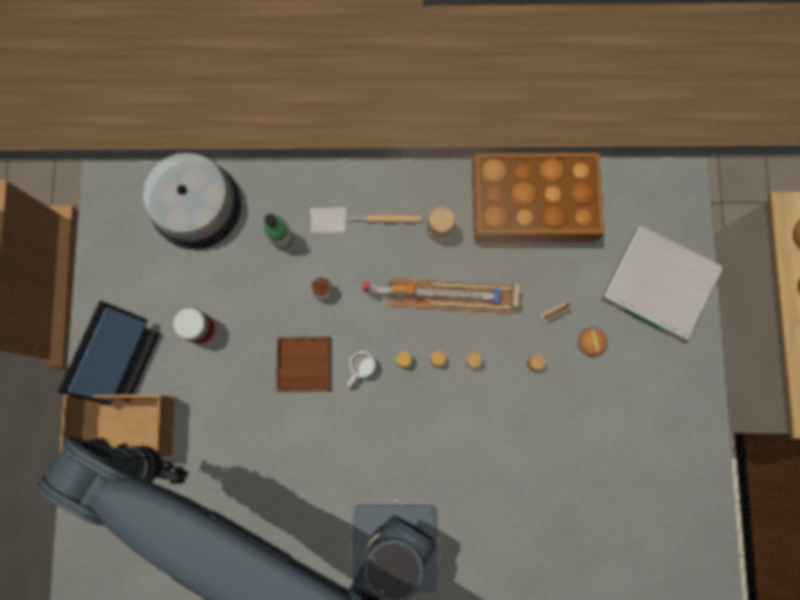

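View pics/scene0.png

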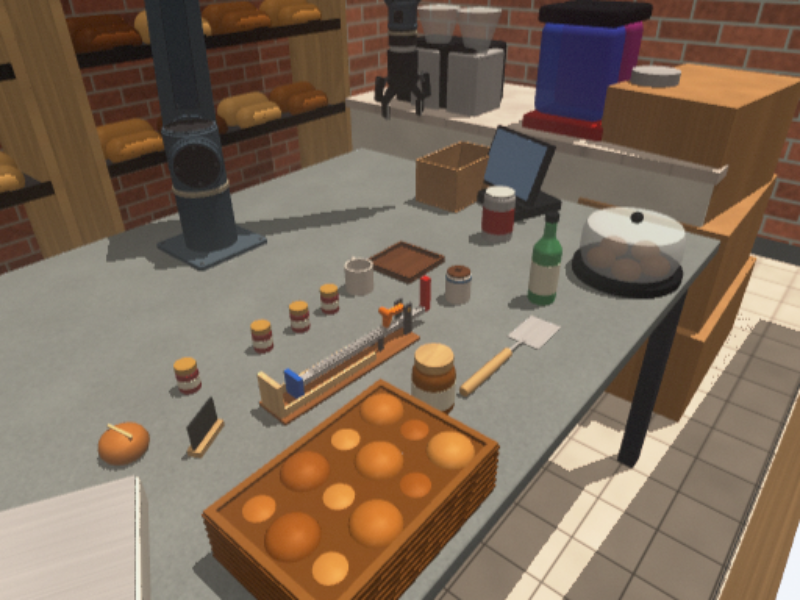

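```bash
cat > h.py <<'E'
from station import bot, imaging
import cv2, numpy as np
from scipy.spatial.transform import Rotation as Ro
def ray(c,u,v,z):
    R=np.array(c["R"]);t=np.array(c["t"]);o=-R.T@t
    d=R.T@np.array([(u-c["cx"])/c["fx"],(v-c["cy"])/c["fy"],1.])
    return (o+d*(z-o[2])/d[2])
def proj(c,X):
    p=np.array(c["R"])@np.array(X)+np.array(c["t"]); return np.array([c["fx"]*p[0]/p[2]+c["cx"],c["fy"]*p[1]/p[2]+c["cy"]])
def blobs(im,lo,hi,amin=6):
    m=cv2.inRange(cv2.cvtColor(im,cv2.COLOR_RGB2HSV),np.array(lo),np.array(hi))
    n,l,s,c=cv2.connectedComponentsWithStats(m)
    return [(round(c[i][0],1),round(c[i][1],1),int(s[i][4]),s[i][:4].tolist()) for i in range(1,n) if s[i][4]>=amin]
def st():
    s=bot.get_state();R=Ro.from_rotvec(s["tcp_rot"]).as_matrix()
    return s,np.array(s["tool_pos"]),R
def go(target,zdir=None):
    """shift in tool axes (cm) to target TCP; turn (deg) about tool axes to point straight down with jaw axis zdir (xy)"""
    s,p,R=st(); d=R.T@(np.array(target,float)-p)/10
    print("clk",round(s["clock"],2),"pos",p.round(1),"tool axes x",R[:,0].round(3),"y",R[:,1].round(3),"z",R[:,2].round(3),"gap",round(s["finger_gap"],1),"F",np.round(s["wrist_force"],1))
    print("shift cm",d.round(2))
    if zdir is not None:
        z=np.array([*zdir,0.]);z/=np.linalg.norm(z)
        if z@R[:,2]<0:z=-z
        x=np.array([0,0,-1.]);G=np.c_[x,np.cross(z,x),z]
        print("turn deg",np.degrees(Ro.from_matrix(R.T@G).as_rotvec()).round(2),"shift after turn",(G.T@(np.array(target,float)-p)/10).round(2))
E
python3 - <<'E'
from h import *
im=cv2.imread("raw_top0.png")[:,:,::-1].copy();c=imaging.get_calibration("top")
def show(n,lo,hi,z,x0,x1,y0,y1,amin=6):
    for b in blobs(im,lo,hi,amin):
        if x0<b[0]<x1 and y0<b[1]<y1: print(n,b,ray(c,b[0],b[1],z).round(0))
show("yellow lid",(10,120,90),(28,255,255),52,240,370,215,245)
show("red",(0,150,80),(6,255,255),98,225,245,170,195,2);show("red",(174,150,80),(180,255,255),98,225,245,170,195,2)
show("blue",(105,120,60),(130,255,255),54,300,330,180,200)
show("orange",(5,180,120),(16,255,255),68,245,275,175,195)
show("tray",(0,80,30),(12,255,120),16,170,215,210,255,30)
print("pot",ray(c,206,184,75)); print("stop",ray(c,331,189,70), "handle",ray(c,234.5,183,98))
print("oil",ray(c,276/1.5625,216/1.5625,190),"cup",ray(c,363/1.5625,365/1.5625,58),"honey",ray(c,441/1.5625,215/1.5625,100))
go((300,300,250),(1,0))
E
```

```text
yellow lid (np.float64(279.8), np.float64(229.3), 59, [276, 225, 9, 9]) [ 437. -104.   52.]
yellow lid (np.float64(258.3), np.float64(229.9), 64, [254, 226, 9, 9]) [435. -24.  52.]
yellow lid (np.float64(303.1), np.float64(230.2), 48, [300, 227, 8, 8]) [ 433. -190.   52.]
yellow lid (np.float64(342.9), np.float64(231.7), 55, [339, 228, 9, 8]) [ 427. -336.   52.]
red (np.float64(233.5), np.float64(182.0), 2, [233, 182, 2, 1]) [607.  66.  98.]
orange (np.float64(261.8), np.float64(184.0), 11, [260, 182, 4, 5]) [604. -38.  68.]
tray (np.float64(193.8), np.float64(232.7), 1104, [177, 216, 34, 34]) [428. 219.  16.]
pot [603.96737053 169.33580511  75.        ]
stop [ 584.15812134 -294.63452289   70.        ] handle [603.13454023  62.35899086  98.        ]
oil [748.43171929 264.12726895 190.        ] cup [421.08544881  71.40077279  58.        ] honey [ 773.88028269 -114.94237536  100.        ]
clk 0.1 pos [206.5 482.1 230.2] tool axes x [-0.001 -0.002 -1.   ] y [-0.919  0.394  0.   ] z [ 0.394  0.919 -0.002] gap 85.6 F [ 0.4 -0.3  0.4]
shift cm [ -1.95 -15.77 -13.06]
turn deg [ 6.681e+01 -1.200e-01  6.000e-02] shift after turn [ -1.98 -18.21   9.35]
```

servo_tool([
  [0,0,0,10,0,0,0],
  [0,0,0,10,0,0,0],
  [0,0,0,10,0,0,0],
  [0,0,0,10,0,0,0],
  [0,0,0,10,0,0,0],
  [0,0,0,10,0,0,0],
  [0,0,0,10,0,0,0],
])

```text
clock: 0.98
tool_pos: [206.6, 482.2, 230.6]
tcp_rot: [0.047, 1.571, -0.049]
wrist_force: [-0.1, 0.2, 0.2]
finger_gap: 85.5
```

servo_tool([
  [-0.6,-4.2,3.8,0,0,0,0],
  [-0.6,-4.2,3.8,0,0,0,0],
  [-0.6,-4.2,3.8,0,0,0,0],
  [-0.6,-4.2,3.8,0,0,0,0],
  [-0.6,-4.2,3.8,0,0,0,0],
  [-0.6,-4.2,3.8,0,0,0,0],
  [-0.6,-4.2,3.8,0,0,0,0],
])

```text
clock: 1.85
tool_pos: [456.7, 172.6, 273.0]
tcp_rot: [0.044, 1.571, -0.044]
wrist_force: [0.2, 0.2, -0.2]
finger_gap: 85.5
```

servo_tool([
  [-0.6,-4.2,3.8,0,0,0,0],
  [-0.6,-4.2,3.8,0,0,0,0],
  [-0.6,-4.2,3.8,0,0,0,0],
  [0,0,0,0,0,0,0],
  [0,0,0,0,0,0,0],
])

```text
clock: 2.48
tool_pos: [562.4, 42.0, 290.5]
tcp_rot: [0.045, 1.572, -0.044]
wrist_force: [-0.6, 0.0, 0.4]
finger_gap: 85.2
```

```bash
python3 - <<'E'
from h import *
go((604,169,150),(0.998,-0.058)); print(np.round(bot.get_state()["qpos"],2))
c=imaging.get_calibration("wrist"); im=imaging.snapshot("wrist"); np.save("w1.npy",im); import pickle; pickle.dump(c,open("w1.pkl","wb"))
cv2.imwrite("pics/w1.png",cv2.resize(im[:,:,::-1],(800,600)))
E
```

```text
clk 2.48 pos [562.4  42.  290.5] tool axes x [-0.002  0.001 -1.   ] y [0.056 0.998 0.   ] z [ 0.998 -0.056 -0.002] gap 85.2 F [-0.6  0.   0.4]
shift cm [14.05 12.9   3.47]
turn deg [ 0.1  -0.11 -0.03] shift after turn [14.05 12.92  3.42]
[-0.04  0.18  0.36  1.75  0.    1.58]
```

View pics/w1.png

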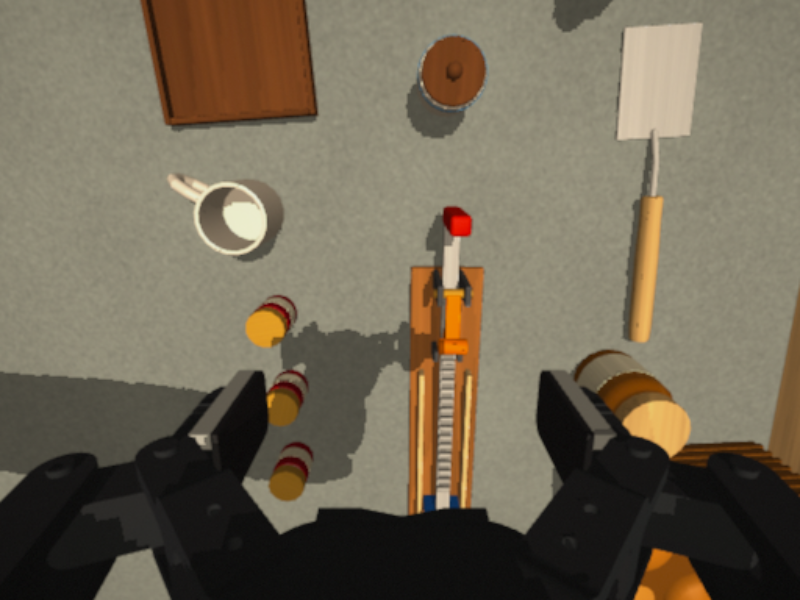

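```bash
python3 - <<'E'
from h import *; import pickle
c=pickle.load(open("w1.pkl","rb"));im=np.load("w1.npy")
q=lambda u,v,z: ray(c,u/1.5625,v/1.5625,z).round(1)
print("potknob",q(454,70,75),"pot lid",q(452.5,72,62))
for b in blobs(im,(0,170,170),(6,255,255),10)[:6]: print("red",b,ray(c,b[0],b[1],98).round(1))
for b in blobs(im,(8,200,120),(18,255,255),30): print("or",b,ray(c,b[0],b[1],52).round(1),ray(c,b[0],b[1],72).round(1))
L=[q(411,267,8),q(409.5,500,8)];Rr=[q(484,267,8),q(471.5,500,8)];print("edges",L,Rr)
print("knob",q(453,346,72),"ends",q(439,346,72),q(467,346,72),"hinge",q(454,286,72))
print("tray corners",q(166,125,16),q(316,114,16),"tray R in",q(304,0,16))
E
```

```text
potknob [607.2 172.1  75. ] pot lid [607.5 173.   62. ]
red (np.float64(294.7), np.float64(144.0), 154, [289, 138, 13, 13]) [606.9  64.9  98. ]
or (np.float64(290.0), np.float64(210.0), 482, [281, 188, 21, 40]) [604.1 -32.5  52. ] [602.2 -24.9  72. ]
or (np.float64(412.9), np.float64(248.1), 112, [398, 245, 31, 9]) [ 779.2 -100.6   52. ] [768.1 -89.4  72. ]
or (np.float64(179.2), np.float64(261.7), 158, [171, 251, 19, 21]) [ 440.3 -104.3   52. ] [447.  -92.9  72. ]
or (np.float64(182.5), np.float64(311.3), 152, [173, 303, 20, 17]) [ 434.2 -190.3   52. ] [ 441.2 -174.4   72. ]
or (np.float64(428.5), np.float64(370.4), 1038, [406, 351, 49, 33]) [ 825.9 -327.5   52. ] [ 812.3 -304.4   72. ]
edges [array([569.8,  14.8,   8. ]), array([ 554.9, -250.6,    8. ])] [array([639.1,  11. ,   8. ]), array([ 623.9, -254.3,    8. ])]
knob [601.7 -41.1  72. ] ends [589.8 -40.4  72. ] [613.6 -41.7  72. ] hinge [603.8  11.7  72. ]
tray corners [366.2 152.8  16. ] [495.7 154.4  16. ] tray R in [495.3 239.6  16. ]
```

servo_tool([
  [0,4.43,1.25,0,0,0,0],
  [0,4.43,1.25,0,0,0,0],
  [0,4.43,1.25,0,0,0,0],
  [5,0,0,0,0,0,0],
  [5,0,0,0,0,0,0],
  [5,0,0,0,0,0,0],
  [0,0,0,0,0,0,0],
])

```text
clock: 3.4
tool_pos: [601.3, 173.2, 134.3]
tcp_rot: [0.04, 1.585, -0.044]
wrist_force: [0.1, -0.7, -0.9]
finger_gap: 85.1
```

```bash
python3 - <<'E'
from h import *
go((607.3,172.5,22),(0.998,-0.0565))
E
```

```text
clk 3.4 pos [601.3 173.2 134.3] tool axes x [-0.015 -0.002 -1.   ] y [ 0.053  0.999 -0.003] z [ 0.998 -0.053 -0.014] gap 85.1 F [ 0.1 -0.7 -0.9]
shift cm [11.22 -0.    0.77]
turn deg [ 0.18 -0.83  0.18] shift after turn [11.23 -0.04  0.61]
```

servo_tool([
  [4,0,0.6,0,-0.8,0,0],
  [4,0,0,0,0,0,0],
  [3.2,0,0,0,0,0,0],
  [0,0,0,0,0,0,0],
  [0,0,0,0,0,0,1],
  [0,0,0,0,0,0,1],
  [0,0,0,0,0,0,1],
  [0,0,0,0,0,0,1],
], grip_force=40)

```text
clock: 4.4
tool_pos: [616.8, 173.0, 33.3]
tcp_rot: [0.044, 1.551, -0.042]
wrist_force: [-1.4, 0.0, 6.9]
finger_gap: 50.8
```

servo_tool([
  [0,0,0,0,0,0,1],
  [0,0,0,0,0,0,1],
  [0,0,0,0,0,0,1],
  [-3,0,0,0,0,0,1],
  [-3,0,0,0,0,0,1],
  [0,0,0,0,0,0,1],
])

```text
clock: 5.15
tool_pos: [616.9, 172.8, 93.6]
tcp_rot: [0.045, 1.548, -0.043]
wrist_force: [0.5, 0.7, -2.5]
finger_gap: 50.7
```

```bash
python3 - <<'E'
from h import *
go((431,219,82),(0.998,-0.0565))
E
```

```text
clk 5.15 pos [616.9 172.8  93.6] tool axes x [ 0.022  0.001 -1.   ] y [0.056 0.998 0.002] z [ 0.998 -0.056  0.022] gap 50.7 F [ 0.5  0.7 -2.5]
shift cm [  0.75   3.58 -18.84]
turn deg [ 0.04  1.28 -0.1 ] shift after turn [  1.16   3.57 -18.82]
```

servo_tool([
  [0,0.9,-4.7,0,1.3,0,1],
  [0,0.9,-4.7,0,0,0,1],
  [0,0.9,-4.7,0,0,0,1],
  [0,0.9,-4.7,0,0,0,1],
  [0,0,0,0,0,0,1],
  [0,0,0,0,0,0,1],
])

```text
clock: 5.9
tool_pos: [428.1, 218.7, 89.1]
tcp_rot: [0.043, 1.579, -0.044]
wrist_force: [-0.5, -0.7, -1.7]
finger_gap: 50.8
```

```bash
python3 - <<'E'
from h import *
go((431,219,40),(0.998,-0.0565))
E
```

```text
clk 5.9 pos [428.1 218.7  89.1] tool axes x [-0.008  0.    -1.   ] y [ 0.055  0.998 -0.   ] z [ 0.998 -0.055 -0.008] gap 50.8 F [-0.5 -0.7 -1.7]
shift cm [4.91 0.05 0.33]
turn deg [ 0.07 -0.49  0.02] shift after turn [4.91 0.05 0.29]
```

servo_tool([
  [2.5,0,0.3,0,-0.5,0,1],
  [1.7,0,0,0,0,0,1],
  [0.6,0,0,0,0,0,1],
  [0,0,0,0,0,0,1],
  [0,0,0,0,0,0,0],
  [0,0,0,0,0,0,0],
  [0,0,0,0,0,0,0],
  [0,0,0,0,0,0,0],
])

```text
clock: 6.9
tool_pos: [431.2, 218.7, 42.3]
tcp_rot: [0.044, 1.569, -0.043]
wrist_force: [1.3, 0.7, -0.4]
finger_gap: 85.4
```

servo_tool([
  [-3,0,0,0,0,0,0],
  [-5,0,0,0,0,0,0],
  [-6,0,0,0,0,0,0],
  [0,0,0,0,0,0,0],
])

```text
clock: 7.4
tool_pos: [434.5, 219.8, 188.4]
tcp_rot: [0.047, 1.559, -0.04]
wrist_force: [0.3, 0.1, 0.2]
finger_gap: 85.0
```

```bash
python3 - <<'E'
from h import *
go((601.6,-40,170),(0.998,-0.0565))
im=imaging.snapshot("scene"); cv2.imwrite("pics/s1.png",cv2.resize(im[140:270,180:350,::-1],None,fx=4,fy=4,interpolation=cv2.INTER_CUBIC))
E
```

```text
clk 7.4 pos [434.5 219.8 188.4] tool axes x [ 0.012  0.004 -1.   ] y [0.056 0.998 0.005] z [ 0.998 -0.056  0.011] gap 85.0 F [0.3 0.1 0.2]
shift cm [  1.93 -25.02  18.11]
turn deg [ 0.05  0.65 -0.26] shift after turn [  1.84 -25.    18.16]
```

View pics/s1.png

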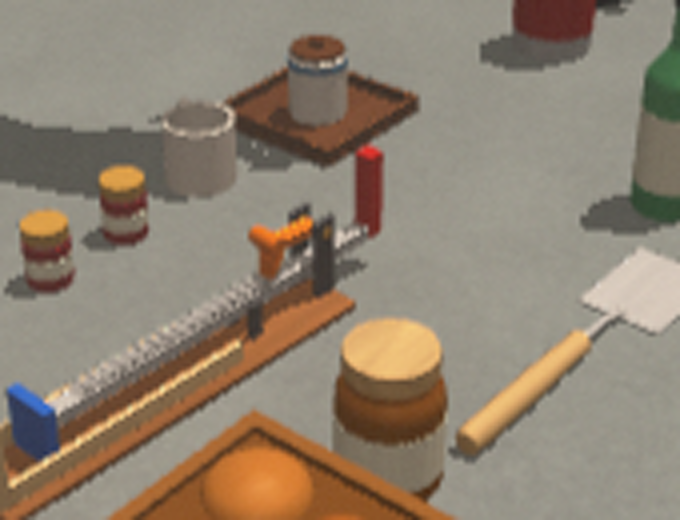

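servo_tool([
  [0.3,-4.15,3.0,0,0.6,-0.2,0],
  [0.3,-4.15,3.0,0,0,0,0],
  [0.3,-4.15,3.0,0,0,0,0],
  [0.3,-4.15,3.0,0,0,0,0],
  [0.3,-4.15,3.0,0,0,0,0],
  [0.3,-4.15,3.0,0,0,0,0],
  [0,0,0,0,0,0,0],
  [0,0,0,0,0,0,0],
])

```text
clock: 8.45
tool_pos: [595.3, -39.8, 161.2]
tcp_rot: [0.043, 1.585, -0.046]
wrist_force: [-0.6, -0.5, 0.3]
finger_gap: 85.5
```

```bash
python3 - <<'E'
from h import *
go((601.5,-41.5,56),(0.998,-0.0565))
c=imaging.get_calibration("wrist"); im=imaging.snapshot("wrist"); np.save("w2.npy",im); import pickle; pickle.dump(c,open("w2.pkl","wb"))
for b in blobs(im,(8,200,120),(18,255,255),100): print("or",b,ray(c,b[0],b[1],68).round(1))
cv2.imwrite("pics/w2.png",cv2.resize(im[:,:,::-1],(800,600)))
E
```

```text
clk 8.45 pos [595.3 -39.8 161.2] tool axes x [-0.014 -0.002 -1.   ] y [ 0.056  0.998 -0.002] z [ 0.998 -0.056 -0.014] gap 85.5 F [-0.6 -0.5  0.3]
shift cm [10.51 -0.11  0.77]
turn deg [ 0.02 -0.81  0.14] shift after turn [10.52 -0.14  0.63]
or (np.float64(264.9), np.float64(174.3), 1216, [250, 139, 31, 63]) [602.  -26.6  68. ]
or (np.float64(458.1), np.float64(237.2), 335, [433, 231, 54, 17]) [767.4 -91.6  68. ]
or (np.float64(430.9), np.float64(371.8), 855, [413, 358, 42, 26]) [ 760.7 -241.6   68. ]
```

View pics/w2.png

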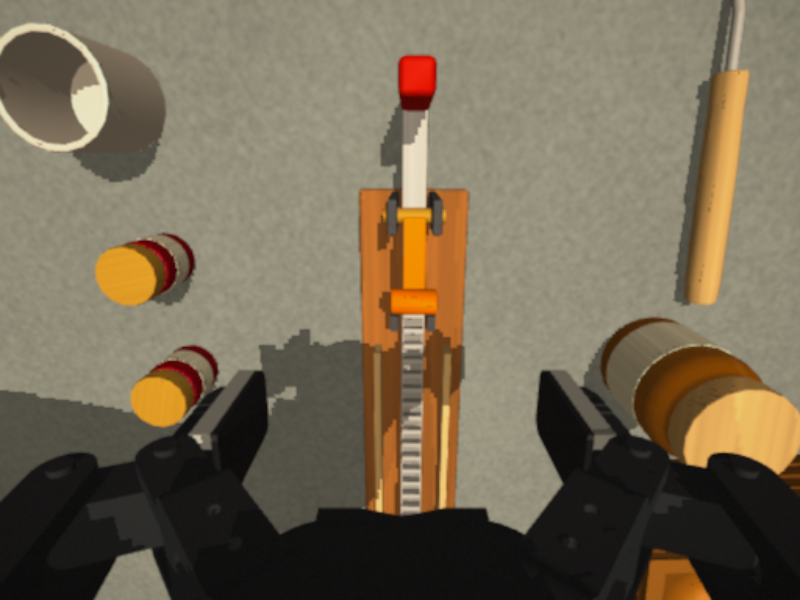

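```bash
python3 - <<'E'
from h import *; import pickle
c=pickle.load(open("w2.pkl","rb"))
q=lambda u,v,z: ray(c,u/1.5625,v/1.5625,z).round(1)
print("knob",q(414,302,68),"hinge",q(414,215,62),"handle",q(417,75,98),"jars",q(130,274,52),q(162,398,52))
print("edge", q(360,189,8),q(468,189,8))
E
```

```text
knob [601.3 -43.   68. ] hinge [603.5   2.7  62. ] handle [607.3  63.7  98. ] jars [440.3 -23.1  52. ] [ 442.5 -102.4   52. ]
edge [570.6  14.5   8. ] [638.5  10.8   8. ]
```

servo_tool([
  [4,-0.3,0.6,0,-0.8,0.1,0],
  [4,0,0,0,0,0,0],
  [2.5,0,0,0,0,0,0],
  [0,0,0,0,0,0,0],
  [0,0,0,0,0,0,0],
])

```text
clock: 9.12
tool_pos: [602.7, -42.9, 59.5]
tcp_rot: [0.041, 1.565, -0.044]
wrist_force: [-0.2, -0.6, -0.3]
finger_gap: 85.6
```

```bash
python3 - <<'E'
from h import *
go((601.3,-43,56),(0.998,-0.0565))
E
```

```text
clk 9.12 pos [602.7 -42.9  59.5] tool axes x [ 0.005 -0.002 -1.   ] y [ 0.054  0.999 -0.002] z [ 0.999 -0.054  0.005] gap 85.6 F [-0.2 -0.6 -0.3]
shift cm [ 0.35 -0.02 -0.14]
turn deg [0.12 0.31 0.11] shift after turn [ 0.35 -0.02 -0.14]
```

servo_tool([
  [0.3,0,-0.1,0,0,0,1],
  [0,0,0,0,0,0,1],
  [0,0,0,0,0,0,1],
  [0,0,0,0,0,0,1],
  [0,0,0,0,0,0,1],
  [0,0,0,0,0,0,1],
  [0,0,0,0,0,0,1],
], grip_force=30)

```text
clock: 10.0
tool_pos: [600.4, -44.0, 55.1]
tcp_rot: [0.042, 1.568, -0.046]
wrist_force: [-5.8, -0.7, 3.6]
finger_gap: 22.8
```

```bash
python3 - <<'E'
from h import *
go((601.3,-43,56),(0.998,-0.0565))
t=np.linspace(0,1.85,9);f=t+np.arctan2(6,45);r=np.hypot(45,6)
y=-r*np.cos(f);z=r*np.sin(f);print((np.c_[-np.diff(z),np.diff(y)]/10).round(2))
E
```

```text
clk 10.0 pos [600.4 -44.   55.1] tool axes x [ 0.002 -0.002 -1.   ] y [ 0.056  0.998 -0.002] z [ 0.998 -0.056  0.002] gap 22.8 F [-5.8 -0.7  3.6]
shift cm [-0.09  0.1   0.09]
turn deg [0.03 0.11 0.14] shift after turn [-0.09  0.1   0.09]
[[-1.02  0.26]
 [-0.93  0.48]
 [-0.79  0.68]
 [-0.62  0.85]
 [-0.41  0.97]
 [-0.17  1.03]
 [ 0.07  1.05]
 [ 0.31  1.  ]]
```

servo_tool([
  [-1.02,0.26,0.0,0,0,0,1],
  [-0.93,0.48,0,0,0,0,1],
  [-0.79,0.68,0,0,0,0,1],
  [-0.62,0.85,0,0,0,0,1],
  [-0.41,0.97,0,0,0,0,1],
  [-0.17,1.03,0,0,0,0,1],
  [0.07,1.05,0,0,0,0,1],
  [0.31,1.0,0,0,0,0,1],
])

```text
clock: 11.0
tool_pos: [604.2, 19.6, 93.4]
tcp_rot: [0.041, 1.566, -0.047]
wrist_force: [-8.0, -2.9, 5.6]
finger_gap: 23.3
```

servo_tool([
  [0,0,0,0,0,0,1],
  [0,0,0,0,0,0,1],
])

```text
clock: 11.25
tool_pos: [604.3, 20.6, 93.1]
tcp_rot: [0.042, 1.566, -0.044]
wrist_force: [-6.2, -1.7, 5.0]
finger_gap: 23.1
```

servo_tool([
  [0,0,0,0,0,0,0],
  [0,0,0,0,0,0,0],
  [0,0,0,0,0,0,0],
  [0,0,0,0,0,0,0],
  [-4,0,0,0,0,0,0],
  [-4,0,0,0,0,0,0],
  [0,0,0,0,0,0,0],
])

```text
clock: 12.12
tool_pos: [607.2, 19.5, 175.4]
tcp_rot: [0.042, 1.558, -0.045]
wrist_force: [0.3, -0.1, 0.0]
finger_gap: 85.5
```

```bash
python3 - <<'E'
from h import *
go((607,63.7,60),(0.998,-0.0565))
c=imaging.get_calibration("wrist"); im=imaging.snapshot("wrist"); np.save("w3.npy",im)
for b in blobs(im,(8,200,120),(18,255,255),100): print("or",b,ray(c,b[0],b[1],104).round(1))
for b in blobs(im,(0,170,170),(6,255,255),60): print("red",b,ray(c,b[0],b[1],98).round(1))
cv2.imwrite("pics/w3.png",cv2.resize(im[:,:,::-1],(640,480)))
E
```

```text
clk 12.12 pos [607.2  19.5 175.4] tool axes x [ 0.013 -0.002 -1.   ] y [ 0.056  0.998 -0.002] z [ 0.998 -0.056  0.013] gap 85.5 F [ 0.3 -0.1  0. ]
shift cm [11.53  4.43 -0.41]
turn deg [0.04 0.72 0.1 ] shift after turn [11.54  4.41 -0.27]
or (np.float64(251.7), np.float64(192.6), 690, [234, 181, 37, 25]) [605.   24.2 104. ]
or (np.float64(251.1), np.float64(216.0), 155, [242, 207, 19, 23]) [603.4   5.1 104. ]
or (np.float64(433.0), np.float64(284.6), 132, [419, 281, 28, 12]) [753.7 -66.5 104. ]
red (np.float64(251.9), np.float64(137.5), 365, [243, 128, 19, 20]) [607.6  65.1  98. ]
```

View pics/w3.png

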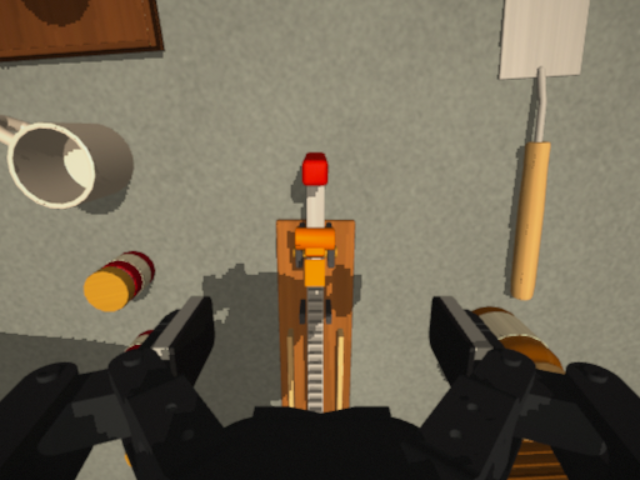

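servo_tool([
  [0,2.25,-0.1,0,0.7,0.1,0],
  [0,2.25,-0.1,0,0,0,0],
  [4,0,0,0,0,0,0],
  [4,0,0,0,0,0,0],
  [3.5,0,0,0,0,0,0],
  [0,0,0,0,0,0,0],
  [0,0,0,0,0,0,0],
])

```text
clock: 13.05
tool_pos: [604.1, 65.8, 56.1]
tcp_rot: [0.043, 1.579, -0.043]
wrist_force: [-0.5, -0.2, 0.5]
finger_gap: 85.3
```

```bash
python3 - <<'E'
from h import *
go((607.3,64.5,60),(0.998,-0.0565))
E
```

```text
clk 13.05 pos [604.1  65.8  56.1] tool axes x [-0.008  0.001 -1.   ] y [0.055 0.999 0.   ] z [ 0.998 -0.055 -0.008] gap 85.3 F [-0.5 -0.2  0.5]
shift cm [-0.39 -0.11  0.33]
turn deg [ 0.11 -0.47 -0.01] shift after turn [-0.39 -0.11  0.33]
```

servo_tool([
  [0,0,0.3,0,-0.5,0,1],
  [0,0,0,0,0,0,1],
  [0,0,0,0,0,0,1],
  [0,0,0,0,0,0,1],
  [0,0,0,0,0,0,1],
  [0,0,0,0,0,0,1],
  [0,0,0,0,0,0,1],
  [0,0,0,0,0,0,1],
], grip_force=60)

```text
clock: 14.05
tool_pos: [606.7, 64.5, 56.0]
tcp_rot: [0.044, 1.57, -0.044]
wrist_force: [-3.2, 0.6, 5.0]
finger_gap: 15.3
```

servo_tool([
  [0,1,0,0,0,0,1],
  [0,2.2,0,0,0,0,1],
  [0,2.2,0,0,0,0,1],
  [0,2.2,0,0,0,0,1],
  [0,2.2,0,0,0,0,1],
  [0,2.2,0,0,0,0,1],
  [0,2,0,0,0,0,1],
  [0,1,0,0,0,0,1],
])

```text
clock: 15.05
tool_pos: [615.8, 215.1, 56.0]
tcp_rot: [0.043, 1.569, -0.044]
wrist_force: [-1.1, -3.3, 4.9]
finger_gap: 15.5
```

```bash
python3 - <<'E'
from h import *
go((616.3,225.5,60),(0.998,-0.0565))
E
```

```text
clk 15.05 pos [615.8 215.1  56. ] tool axes x [ 0.001 -0.001 -1.   ] y [ 0.055  0.998 -0.001] z [ 0.998 -0.055  0.001] gap 15.5 F [-1.1 -3.3  4.9]
shift cm [-0.4   1.05 -0.  ]
turn deg [0.07 0.09 0.04] shift after turn [-0.4   1.05 -0.01]
```

Pull a further ~12 mm in small rows, watching force.

servo_tool([
  [0,0.4,0,0,0,0,1],
  [0,0.4,0,0,0,0,1],
  [0,0.3,0,0,0,0,1],
  [0,0.2,0,0,0,0,1],
  [0,0,0,0,0,0,1],
  [0,0,0,0,0,0,1],
])

```text
clock: 15.8
tool_pos: [616.4, 225.4, 55.9]
tcp_rot: [0.042, 1.569, -0.047]
wrist_force: [-1.2, -6.0, 5.3]
finger_gap: 15.4
```

servo_tool([
  [0,0,0,0,0,0,0],
  [0,0,0,0,0,0,0],
  [0,0,0,0,0,0,0],
  [0,0,0,0,0,0,0],
  [-5,0,0,0,0,0,0],
  [-5,0,0,0,0,0,0],
])

```text
clock: 16.55
tool_pos: [615.0, 227.3, 155.1]
tcp_rot: [0.043, 1.573, -0.044]
wrist_force: [0.4, 0.4, -0.3]
finger_gap: 85.7
```

servo_tool([
  [0,-4.3,-2.7,0,0,0,0],
  [0,-4.3,-2.7,0,0,0,0],
  [0,-4.3,-2.7,0,0,0,0],
  [0,-4.3,-2.7,0,0,0,0],
  [0,-4.3,-2.7,0,0,0,0],
  [0,-4.3,-2.7,0,0,0,0],
  [0,0,0,0,0,0,0],
  [0,0,0,0,0,0,0],
])

```text
clock: 17.55
tool_pos: [440.3, -21.0, 155.7]
tcp_rot: [0.044, 1.569, -0.044]
wrist_force: [-0.4, 0.2, 0.5]
finger_gap: 85.1
```

```bash
cat > lids.py <<'E'
from h import *
def lids(h=52,name="wrist"):
    c=imaging.get_calibration(name); im=imaging.snapshot(name)
    for b in blobs(im,(12,170,100),(28,255,255),100 if name=="wrist" else 25): 
        p=ray(c,b[0],b[1],h).round(1)
        if 380<p[0]<640 and -420<p[1]<60: print("lid",b[:3],p)
    return im
E
python3 - <<'E'
from lids import *
go((440,-23,22),(0.998,-0.0565)); im=lids()
cv2.imwrite("pics/w4.png",cv2.resize(im[:,:,::-1],(640,480)))
E
```

```text
clk 17.55 pos [440.3 -21.  155.7] tool axes x [ 0.001  0.    -1.   ] y [0.056 0.998 0.001] z [ 0.998 -0.056  0.001] gap 85.1 F [-0.4  0.2  0.5]
shift cm [13.37 -0.21 -0.03]
turn deg [ 0.02  0.07 -0.03] shift after turn [ 1.337e+01 -2.000e-01 -1.000e-02]
lid (np.float64(395.8), np.float64(199.5), 3804) [563.1 -39.5  52. ]
lid (np.float64(441.8), np.float64(188.9), 237) [602.6 -31.9  52. ]
lid (np.float64(251.9), np.float64(188.8), 1219) [436.5 -22.6  52. ]
lid (np.float64(259.2), np.float64(270.1), 890) [ 438.6 -103.6   52. ]
```

View pics/w4.png

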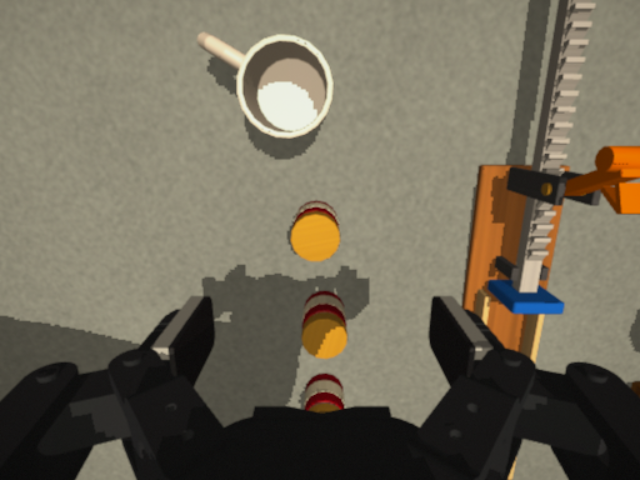

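servo_tool([
  [4.4,-0.2,-0.35,0,0,0,0],
  [4.4,0,0,0,0,0,0],
  [4.2,0,0,0,0,0,0],
  [0,0,0,0,0,0,0],
  [0,0,0,0,0,0,0],
])

```text
clock: 18.23
tool_pos: [437.5, -22.6, 26.8]
tcp_rot: [0.042, 1.569, -0.043]
wrist_force: [0.2, -0.0, 0.3]
finger_gap: 85.3
```

servo_tool([
  [0,0,0,0,0,0,1],
  [0,0,0,0,0,0,1],
  [0,0,0,0,0,0,1],
  [0,0,0,0,0,0,1],
  [0,0,0,0,0,0,1],
  [0,0,0,0,0,0,1],
], grip_force=25)

```text
clock: 18.98
tool_pos: [437.2, -23.3, 26.7]
tcp_rot: [0.044, 1.568, -0.044]
wrist_force: [-0.6, 0.2, 5.9]
finger_gap: 35.2
```

```bash
python3 - <<'E'
from h import *
go((588.4,-264.7,100),(0.998,-0.0565))
E
```

```text
clk 18.98 pos [437.2 -23.3  26.7] tool axes x [ 0.002 -0.    -1.   ] y [ 0.056  0.998 -0.   ] z [ 0.998 -0.056  0.002] gap 35.2 F [-0.6  0.2  5.9]
shift cm [ -7.29 -23.26  16.46]
turn deg [0.04 0.13 0.01] shift after turn [ -7.33 -23.25  16.46]
```

servo_tool([
  [-3.8,0,0,0,0,0,1],
  [-4,0,0,0,0,0,1],
  [0,-4.65,3.3,0,0,0,1],
  [0,-4.65,3.3,0,0,0,1],
  [0,-4.65,3.3,0,0,0,1],
  [0,-4.65,3.3,0,0,0,1],
  [0,-4.65,3.3,0,0,0,1],
  [0,0,0,0,0,0,1],
])

```text
clock: 19.98
tool_pos: [588.1, -267.7, 99.4]
tcp_rot: [0.048, 1.574, -0.046]
wrist_force: [-0.3, 1.0, -1.0]
finger_gap: 35.4
```

```bash
python3 - <<'E'
from lids import *
go((588.4,-264.7,35),(0.998,-0.0565))
c=imaging.get_calibration("wrist"); im=imaging.snapshot("wrist"); import pickle; pickle.dump(c,open("w5.pkl","wb"))
cv2.imwrite("pics/w5.png",cv2.resize(im[:,:,::-1],(800,600)))
E
```

```text
clk 19.98 pos [ 588.1 -267.7   99.4] tool axes x [-0.003  0.001 -1.   ] y [0.06  0.998 0.001] z [ 0.998 -0.06  -0.004] gap 35.4 F [-0.3  1.  -1. ]
shift cm [6.44 0.3  0.03]
turn deg [-0.18 -0.2  -0.05] shift after turn [6.44 0.3  0.01]
```

View pics/w5.png

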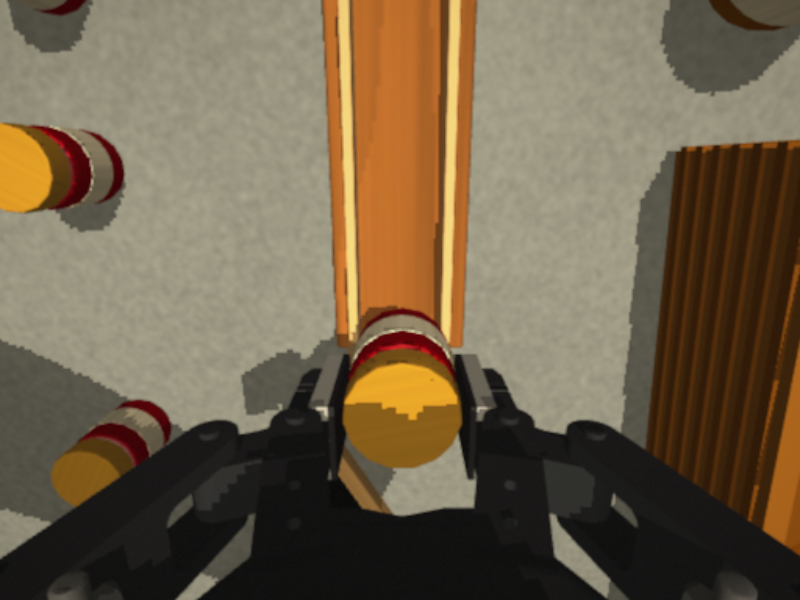

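```bash
python3 - <<'E'
from h import *; import pickle
c=pickle.load(open("w5.pkl","rb"))
q=lambda u,v,z: ray(c,u/1.5625,v/1.5625,z).round(1)
print("base end",q(338,345,8),q(462,345,8),"walls inner",q(355,300,24),q(442,300,24),"walls mid far",q(353,50,24),q(449,50,24))
ct=imaging.get_calibration("top")
im=cv2.imread("raw_top0.png")
cv2.imwrite("pics/topcrop.png",cv2.resize(im[170:205,225:345],None,fx=6,fy=6,interpolation=cv2.INTER_CUBIC))
print("pred stop inner top px",proj(ct,(587.2,-286.7,70)),"lane floor",proj(ct,(587.2,-286.7,8)))
E
```

```text
base end [ 552.  -292.5    8. ] [ 620.1 -296.4    8. ] walls inner [ 565.7 -262.4   24. ] [ 608.9 -264.9   24. ] walls mid far [ 574.6 -150.6   24. ] [ 615.7 -153.1   24. ]
pred stop inner top px [328.83138881 188.19980766] lane floor [326.45938152 190.92181681]
```

View pics/topcrop.png

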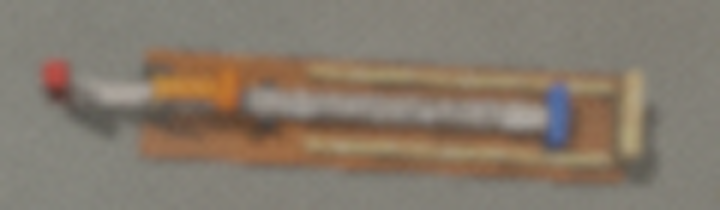

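servo_tool([
  [2.5,0.2,0,0,-0.2,0,1],
  [2.3,0,0,0,0,0,1],
  [1.0,0,0,0,0,0,1],
  [0.5,0,0,0,0,0,1],
  [0,0,0,0,0,0,1],
  [0,0,0,0,0,0,1],
])

```text
clock: 20.78
tool_pos: [588.9, -262.7, 41.7]
tcp_rot: [0.043, 1.565, -0.045]
wrist_force: [-0.9, -0.6, -0.8]
finger_gap: 35.0
```

servo_tool([
  [0.3,-0.1,-0.1,0,0,0,1],
  [0.3,0,0,0,0,0,1],
  [0,0,0,0,0,0,1],
  [0,0,0,0,0,0,1],
])

```text
clock: 21.28
tool_pos: [587.4, -263.6, 34.8]
tcp_rot: [0.043, 1.566, -0.044]
wrist_force: [-0.4, -0.3, 1.5]
finger_gap: 35.2
```

servo_tool([
  [0,0,0,0,0,0,0],
  [0,0,0,0,0,0,0],
  [0,0,0,0,0,0,0],
  [0,0,0,0,0,0,0],
  [-4,0,0,0,0,0,0],
  [-4,0,0,0,0,0,0],
])

```text
clock: 22.02
tool_pos: [586.2, -262.9, 114.3]
tcp_rot: [0.044, 1.569, -0.043]
wrist_force: [1.5, -0.6, -0.2]
finger_gap: 85.5
```

servo_tool([
  [0,3.8,-3.95,0,0,0,0],
  [0,3.8,-3.95,0,0,0,0],
  [0,3.8,-3.95,0,0,0,0],
  [0,3.8,-3.95,0,0,0,0],
  [0,0,0,0,0,0,0],
  [0,0,0,0,0,0,0],
])

```text
clock: 22.78
tool_pos: [438.2, -103.0, 114.3]
tcp_rot: [0.043, 1.565, -0.044]
wrist_force: [0.8, -1.3, -0.5]
finger_gap: 85.4
```

```bash
python3 - <<'E'
from lids import *
go((438,-103.5,26),(0.998,-0.0565)); lids()
ct=imaging.get_calibration("top"); im=lids(52,"top"); cv2.imwrite("raw_top1.png",im[:,:,::-1]) 
E
```

```text
clk 22.77 pos [ 438.2 -103.   114.3] tool axes x [ 0.005 -0.001 -1.   ] y [ 0.055  0.998 -0.001] z [ 0.998 -0.055  0.005] gap 85.4 F [ 0.8 -1.3 -0.5]
shift cm [ 8.83 -0.05 -0.07]
turn deg [0.07 0.31 0.05] shift after turn [ 8.83 -0.05 -0.02]
lid (np.float64(419.6), np.float64(122.4), 5196) [553.5 -51.6  52. ]
lid (np.float64(430.7), np.float64(229.3), 3693) [ 570.1 -132.2   52. ]
lid (np.float64(256.1), np.float64(202.6), 1688) [ 438.6 -103.3   52. ]
lid (np.float64(257.3), np.float64(300.9), 1212) [ 434.9 -188.5   52. ]
lid (np.float64(434.5), np.float64(371.9), 695) [ 589.2 -272.3   52. ]
```

servo_tool([
  [4.4,-0.05,0,0,0.3,0,0],
  [3.0,0,0,0,0,0,0],
  [1.4,0,0,0,0,0,0],
  [0,0,0,0,0,0,0],
  [0,0,0,0,0,0,0],
])

```text
clock: 23.5
tool_pos: [439.0, -103.9, 27.3]
tcp_rot: [0.043, 1.57, -0.045]
wrist_force: [0.7, -1.0, 0.1]
finger_gap: 85.6
```

servo_tool([
  [0,0,0,0,0,0,1],
  [0,0,0,0,0,0,1],
  [0,0,0,0,0,0,1],
  [0,0,0,0,0,0,1],
  [0,0,0,0,0,0,1],
  [0,0,0,0,0,0,1],
])

```text
clock: 24.25
tool_pos: [438.1, -103.4, 26.5]
tcp_rot: [0.043, 1.571, -0.044]
wrist_force: [-0.9, 0.6, 5.0]
finger_gap: 35.2
```

servo_tool([
  [-4,0,0,0,0,0,1],
  [-4,0,0,0,0,0,1],
  [0,-2.86,3.98,0,0,0,1],
  [0,-2.86,3.98,0,0,0,1],
  [0,-2.86,3.98,0,0,0,1],
  [0,-2.86,3.98,0,0,0,1],
  [0,0,0,0,0,0,1],
  [0,0,0,0,0,0,1],
])

```text
clock: 25.25
tool_pos: [589.3, -225.7, 103.9]
tcp_rot: [0.045, 1.575, -0.042]
wrist_force: [0.2, 0.8, -1.7]
finger_gap: 34.9
```

```bash
python3 - <<'E'
from lids import *
go((590,-226.8,36),(0.998,-0.0565))
E
```

```text
clk 25.25 pos [ 589.3 -225.7  103.9] tool axes x [-0.005  0.002 -1.   ] y [0.056 0.998 0.002] z [ 0.998 -0.056 -0.005] gap 34.9 F [ 0.2  0.8 -1.7]
shift cm [ 6.79 -0.11  0.11]
turn deg [ 0.04 -0.28 -0.09] shift after turn [ 6.79 -0.1   0.08]
```

servo_tool([
  [2.5,0.15,0.05,0,-0.3,0,1],
  [2.3,0,0,0,0,0,1],
  [1.2,0,0,0,0,0,1],
  [0.4,0,0,0,0,0,1],
  [0,0,0,0,0,0,1],
  [0,0,0,0,0,0,1],
])

```text
clock: 26.0
tool_pos: [591.8, -225.2, 42.9]
tcp_rot: [0.043, 1.565, -0.044]
wrist_force: [-0.2, -0.0, -0.2]
finger_gap: 35.3
```

servo_tool([
  [0.3,0.1,-0.15,0,0.3,0,1],
  [0.3,0,0,0,0,0,1],
  [0.1,0,0,0,0,0,1],
  [0,0,0,0,0,0,1],
  [0,0,0,0,0,0,1],
])

```text
clock: 26.62
tool_pos: [589.5, -223.7, 34.6]
tcp_rot: [0.044, 1.572, -0.044]
wrist_force: [-0.4, 0.8, 0.2]
finger_gap: 34.9
```

servo_tool([
  [0,0,0,0,0,0,0],
  [0,0,0,0,0,0,0],
  [0,0,0,0,0,0,0],
  [0,0,0,0,0,0,0],
  [-4,0,0,0,0,0,0],
  [-4,0,0,0,0,0,0],
])

```text
clock: 27.38
tool_pos: [589.1, -223.5, 114.5]
tcp_rot: [0.045, 1.574, -0.043]
wrist_force: [0.6, -0.0, 0.6]
finger_gap: 85.3
```

servo_tool([
  [0,0.88,-5.2,0,0,0,0],
  [0,0.88,-5.2,0,0,0,0],
  [0,0.88,-5.2,0,0,0,0],
  [0,0,0,0,0,0,0],
  [0,0,0,0,0,0,0],
])

```text
clock: 28.0
tool_pos: [436.1, -189.1, 115.3]
tcp_rot: [0.043, 1.57, -0.045]
wrist_force: [0.6, -0.5, -0.1]
finger_gap: 85.5
```

```bash
python3 - <<'E'
from lids import *
go((435,-188.5,26),(0.998,-0.0565)); lids()
E
```

```text
clk 28.0 pos [ 436.1 -189.1  115.3] tool axes x [ 0.    -0.001 -1.   ] y [ 0.056  0.998 -0.001] z [ 0.998 -0.056  0.   ] gap 85.5 F [ 0.6 -0.5 -0.1]
shift cm [ 8.93  0.06 -0.11]
turn deg [0.03 0.01 0.05] shift after turn [ 8.93  0.05 -0.11]
lid (np.float64(411.5), np.float64(103.3), 3660) [ 544.6 -124.9   52. ]
lid (np.float64(445.8), np.float64(131.0), 4944) [ 570.  -144.7   52. ]
lid (np.float64(253.6), np.float64(201.5), 1679) [ 434.3 -188.8   52. ]
lid (np.float64(460.2), np.float64(255.4), 2770) [ 593.4 -242.2   52. ]
```

servo_tool([
  [4.4,0.03,-0.15,0,0,0,0],
  [3.1,0,0,0,0,0,0],
  [1.4,0,0,0,0,0,0],
  [0,0,0,0,0,0,0],
  [0,0,0,0,0,0,0],
])

```text
clock: 28.68
tool_pos: [435.4, -189.2, 27.4]
tcp_rot: [0.043, 1.57, -0.045]
wrist_force: [0.2, 0.6, 0.7]
finger_gap: 85.3
```

servo_tool([
  [0,0,0,0,0,0,1],
  [0,0,0,0,0,0,1],
  [0,0,0,0,0,0,1],
  [0,0,0,0,0,0,1],
  [0,0,0,0,0,0,1],
  [0,0,0,0,0,0,1],
])

```text
clock: 29.42
tool_pos: [434.2, -188.6, 26.5]
tcp_rot: [0.043, 1.571, -0.044]
wrist_force: [-1.2, 0.4, 5.9]
finger_gap: 35.4
```

servo_tool([
  [-4,0,0,0,0,0,1],
  [-4,0,0,0,0,0,1],
  [0,0.42,5.25,0,0,0,1],
  [0,0.42,5.25,0,0,0,1],
  [0,0.42,5.25,0,0,0,1],
  [0,0,0,0,0,0,1],
  [0,0,0,0,0,0,1],
])

```text
clock: 30.3
tool_pos: [590.8, -184.1, 103.9]
tcp_rot: [0.045, 1.576, -0.043]
wrist_force: [-0.6, 0.0, -1.3]
finger_gap: 35.0
```

```bash
python3 - <<'E'
from lids import *
go((592.3,-185.6,35),(0.998,-0.0565))
E
```

```text
clk 30.3 pos [ 590.8 -184.1  103.9] tool axes x [-0.005  0.001 -1.   ] y [0.055 0.998 0.001] z [ 0.998 -0.055 -0.005] gap 35.0 F [-0.6  0.  -1.3]
shift cm [ 6.89 -0.15  0.2 ]
turn deg [ 0.06 -0.3  -0.06] shift after turn [ 6.89 -0.14  0.16]
```

Same pattern as before: lower in two stages.

servo_tool([
  [2.5,-0.1,0.1,0,-0.3,0,1],
  [2.3,0,0,0,0,0,1],
  [1.2,0,0,0,0,0,1],
  [0.4,0,0,0,0,0,1],
  [0,0,0,0,0,0,1],
  [0,0,0,0,0,0,1],
])

```text
clock: 31.05
tool_pos: [593.7, -186.0, 42.9]
tcp_rot: [0.043, 1.565, -0.044]
wrist_force: [-0.0, -0.6, -0.8]
finger_gap: 35.0
```

servo_tool([
  [0.25,0,-0.1,0,0.3,0,1],
  [0.25,0,0,0,0,0,1],
  [0.15,0,0,0,0,0,1],
  [0,0,0,0,0,0,1],
  [0,0,0,0,0,0,1],
])

```text
clock: 31.68
tool_pos: [591.9, -185.5, 35.0]
tcp_rot: [0.044, 1.572, -0.044]
wrist_force: [-0.2, 0.3, -1.7]
finger_gap: 35.1
```

servo_tool([
  [0,0,0,0,0,0,0],
  [0,0,0,0,0,0,0],
  [0,0,0,0,0,0,0],
  [0,0,0,0,0,0,0],
  [-4,0,0,0,0,0,0],
  [-4,0,0,0,0,0,0],
])

```text
clock: 32.42
tool_pos: [591.4, -185.3, 115.1]
tcp_rot: [0.044, 1.574, -0.043]
wrist_force: [1.1, -0.2, 0.5]
finger_gap: 85.3
```

servo_tool([
  [0,-3.98,-3.86,0,0,0,0],
  [0,-3.98,-3.86,0,0,0,0],
  [0,-3.98,-3.86,0,0,0,0],
  [0,-3.98,-3.86,0,0,0,0],
  [0,0,0,0,0,0,0],
  [0,0,0,0,0,0,0],
])

```text
clock: 33.17
tool_pos: [429.2, -335.9, 115.5]
tcp_rot: [0.045, 1.571, -0.044]
wrist_force: [-0.9, -0.2, -0.1]
finger_gap: 84.8
```

```bash
python3 - <<'E'
from lids import *
go((429,-336,26),(0.998,-0.0565)); im=lids()
cv2.imwrite("pics/w6.png",cv2.resize(im[:,:,::-1],(640,480)))
E
```

```text
clk 33.17 pos [ 429.2 -335.9  115.5] tool axes x [-0.001  0.    -1.   ] y [0.056 0.998 0.   ] z [ 0.998 -0.056 -0.001] gap 84.8 F [-0.9 -0.2 -0.1]
shift cm [ 8.95 -0.02 -0.01]
turn deg [ 0.01 -0.06 -0.02] shift after turn [ 8.95 -0.02 -0.02]
lid (np.float64(411.7), np.float64(66.5), 1502) [ 535.7 -248.4   52. ]
lid (np.float64(498.1), np.float64(24.4), 1323) [ 587.6 -226.7   52. ]
lid (np.float64(439.2), np.float64(64.5), 109) [ 553.5 -248.2   52. ]
lid (np.float64(492.1), np.float64(87.7), 2008) [ 590.2 -264.6   52. ]
lid (np.float64(254.9), np.float64(204.3), 1675) [ 428.2 -337.8   52. ]
```

View pics/w6.png

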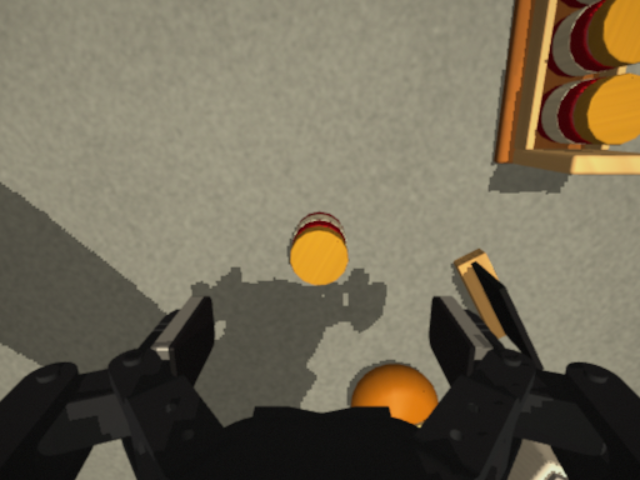

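servo_tool([
  [4.4,-0.18,-0.1,0,0,0,0],
  [3.1,0,0,0,0,0,0],
  [1.4,0,0,0,0,0,0],
  [0,0,0,0,0,0,0],
  [0,0,0,0,0,0,0],
])

```text
clock: 33.85
tool_pos: [429.1, -338.2, 27.9]
tcp_rot: [0.042, 1.57, -0.045]
wrist_force: [-0.6, -0.0, 0.5]
finger_gap: 85.1
```

servo_tool([
  [0,0,0,0,0,0,1],
  [0,0,0,0,0,0,1],
  [0,0,0,0,0,0,1],
  [0,0,0,0,0,0,1],
  [0,0,0,0,0,0,1],
  [0,0,0,0,0,0,1],
])

```text
clock: 34.6
tool_pos: [428.1, -338.0, 27.0]
tcp_rot: [0.043, 1.571, -0.044]
wrist_force: [-1.1, 0.3, 5.7]
finger_gap: 34.8
```

servo_tool([
  [-4,0,0,0,0,0,1],
  [-4,0,0,0,0,0,1],
  [0,3.98,3.1,0,0,0,1],
  [0,3.98,3.1,0,0,0,1],
  [0,3.98,3.1,0,0,0,1],
  [0,3.98,3.1,0,0,0,1],
  [0,3.98,3.1,0,0,0,1],
  [0,0,0,0,0,0,1],
])

```text
clock: 35.6
tool_pos: [594.9, -144.2, 104.2]
tcp_rot: [0.041, 1.574, -0.038]
wrist_force: [-0.4, -1.5, -1.5]
finger_gap: 34.7
```

```bash
python3 - <<'E'
from lids import *
go((594.5,-147.3,35),(0.998,-0.0565))
E
```

```text
clk 35.6 pos [ 594.9 -144.2  104.2] tool axes x [-0.003  0.002 -1.   ] y [0.05  0.999 0.002] z [ 0.999 -0.05  -0.003] gap 34.7 F [-0.4 -1.5 -1.5]
shift cm [ 6.92 -0.33 -0.  ]
turn deg [ 0.35 -0.19 -0.1 ] shift after turn [ 6.92 -0.32 -0.02]
```

servo_tool([
  [2.5,-0.2,0,0,-0.2,0,1],
  [2.3,0,0,0,0,0,1],
  [1.2,0,0,0,0,0,1],
  [0.4,0,0,0,0,0,1],
  [0,0,0,0,0,0,1],
  [0,0,0,0,0,0,1],
])

```text
clock: 36.35
tool_pos: [594.5, -150.0, 43.3]
tcp_rot: [0.043, 1.567, -0.045]
wrist_force: [-0.1, -0.4, -1.5]
finger_gap: 35.2
```

servo_tool([
  [0.25,0,-0.05,0,0.2,0,1],
  [0.25,0,0,0,0,0,1],
  [0.15,0,0,0,0,0,1],
  [0,0,0,0,0,0,1],
  [0,0,0,0,0,0,1],
])

```text
clock: 36.98
tool_pos: [593.2, -149.5, 35.5]
tcp_rot: [0.044, 1.572, -0.044]
wrist_force: [-0.2, -1.2, -1.6]
finger_gap: 35.4
```

servo_tool([
  [0,0,0,0,0,0,0],
  [0,0,0,0,0,0,0],
  [0,0,0,0,0,0,0],
  [0,0,0,0,0,0,0],
  [-4,0,0,0,0,0,0],
  [-5,0,0,0,0,0,0],
  [-5,0,0,0,0,0,0],
  [0,0,0,0,0,0,0],
])

```text
clock: 37.98
tool_pos: [596.7, -150.8, 182.2]
tcp_rot: [0.041, 1.561, -0.047]
wrist_force: [0.4, -0.2, -0.4]
finger_gap: 85.3
```

servo_tool([
  [0,4.26,0,0,0,0,0],
  [0,4.26,0,0,0,0,0],
  [0,4.26,0,0,0,0,0],
  [0,4.26,0,0,0,0,0],
  [0,0,0,0,0,0,0],
  [0,0,0,0,0,0,0],
])

```text
clock: 38.72
tool_pos: [602.5, 20.3, 174.5]
tcp_rot: [0.043, 1.574, -0.044]
wrist_force: [0.4, -0.3, -0.5]
finger_gap: 85.3
```

```bash
python3 - <<'E'
from lids import *
go((604.3,20.6,93),(0.998,-0.0565)); c=imaging.get_calibration("wrist");im=lids(60)
for b in blobs(im,(8,200,120),(18,255,255),100): print("or",b,ray(c,b[0],b[1],104).round(1))
s=imaging.snapshot("scene")[150:280,120:320]
a=np.vstack([cv2.resize(im,(640,480))[:,:],]) ; s=cv2.resize(s,(738,480),interpolation=cv2.INTER_CUBIC)
o=np.hstack([a,s]); cv2.imwrite("pics/w7.png",cv2.resize(o,(800,int(480*800/o.shape[1])))[:,:,::-1])
E
```

```text
clk 38.73 pos [602.5  20.3 174.5] tool axes x [-0.003 -0.    -1.   ] y [ 0.055  0.998 -0.001] z [ 0.998 -0.055 -0.003] gap 85.3 F [ 0.4 -0.3 -0.5]
shift cm [8.15 0.04 0.2 ]
turn deg [ 0.07 -0.19  0.04] shift after turn [8.15 0.04 0.18]
lid (np.float64(258.1), np.float64(225.0), 4483) [601.6 -20.6  60. ]
lid (np.float64(257.2), np.float64(293.1), 384) [596.7 -95.7  60. ]
lid (np.float64(258.9), np.float64(323.9), 230) [ 596.4 -133.7   60. ]
or (np.float64(259.7), np.float64(193.2), 665, [243, 181, 36, 26]) [605.3  24.6 104. ]
or (np.float64(438.8), np.float64(287.2), 151, [424, 283, 29, 11]) [750.8 -65.8 104. ]
```

View pics/w7.png

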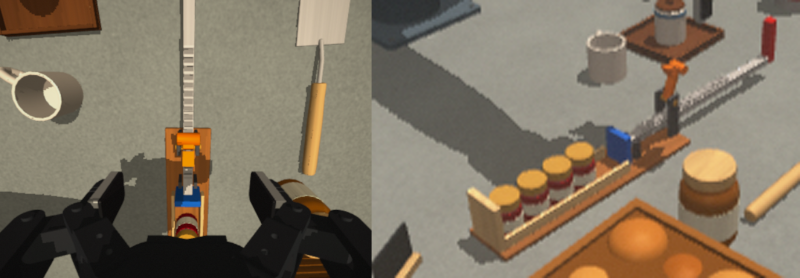

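servo_tool([
  [4,0.35,0.2,0,-0.2,0,0],
  [3,0,0,0,0,0,0],
  [1.3,0,0,0,0,0,0],
  [0,0,0,0,0,0,0],
  [0,0,0,0,0,0,0],
])

```text
clock: 39.45
tool_pos: [606.3, 23.5, 94.3]
tcp_rot: [0.044, 1.566, -0.044]
wrist_force: [0.4, -0.8, -0.2]
finger_gap: 85.5
```

servo_tool([
  [0,0,0,0,0,0,1],
  [0,0,0,0,0,0,1],
  [0,0,0,0,0,0,1],
  [0,0,0,0,0,0,1],
  [0,0,0,0,0,0,1],
  [0,0,0,0,0,0,1],
  [0,0,0,0,0,0,1],
])

```text
clock: 40.33
tool_pos: [604.4, 24.1, 93.1]
tcp_rot: [0.044, 1.57, -0.044]
wrist_force: [-4.7, 1.2, 5.1]
finger_gap: 23.1
```

```bash
python3 - <<'E'
from h import *
go((604.8,24.8,90),(0.998,-0.0565))
t=np.linspace(1.95,0.2,9);f=t+np.arctan2(6,45);r=np.hypot(45,6)
y=-r*np.cos(f);z=r*np.sin(f);print((np.c_[-np.diff(z),np.diff(y)]/10).round(2).tolist())
E
```

```text
clk 40.33 pos [604.4  24.1  93.1] tool axes x [ 0.001  0.    -1.   ] y [0.056 0.998 0.   ] z [ 0.998 -0.056  0.001] gap 23.1 F [-4.7  1.2  5.1]
shift cm [0.31 0.07 0.03]
turn deg [ 0.06  0.03 -0.01] shift after turn [0.31 0.07 0.03]
[[-0.39, -0.91], [-0.18, -0.97], [0.03, -0.99], [0.25, -0.96], [0.45, -0.88], [0.63, -0.76], [0.78, -0.61], [0.9, -0.42]]
```

servo_tool([
  [-0.39,-0.91,0,0,0,0,1],
  [-0.18,-0.97,0,0,0,0,1],
  [0.03,-0.99,0,0,0,0,1],
  [0.25,-0.96,0,0,0,0,1],
  [0.45,-0.88,0,0,0,0,1],
  [0.63,-0.76,0,0,0,0,1],
  [0.78,-0.61,0,0,0,0,1],
  [0.9,-0.42,0,0,0,0,1],
])

```text
clock: 41.32
tool_pos: [600.4, -43.1, 68.5]
tcp_rot: [0.042, 1.571, -0.048]
wrist_force: [-6.2, -3.8, 6.8]
finger_gap: 23.2
```

servo_tool([
  [0,0,0,0,0,0,1],
  [0,0,0,0,0,0,0],
  [0,0,0,0,0,0,0],
  [0,0,0,0,0,0,0],
  [0,0,0,0,0,0,0],
  [-5,0,0,0,0,0,0],
  [-5,0,0,0,0,0,0],
  [0,0,0,0,0,0,0],
])

```text
clock: 42.32
tool_pos: [604.9, -41.4, 174.3]
tcp_rot: [0.042, 1.557, -0.045]
wrist_force: [0.1, 0.6, 0.5]
finger_gap: 85.4
```

```bash
python3 - <<'E'
from h import *
go((616.4,225.4,56),(0.998,-0.0565)); c=imaging.get_calibration("wrist"); im=imaging.snapshot("wrist")
for b in blobs(im,(8,200,120),(18,255,255),100): print("or",b,ray(c,b[0],b[1],68).round(1))
for b in blobs(im,(0,170,170),(6,255,255),60): print("red",b,ray(c,b[0],b[1],98).round(1))
cv2.imwrite("pics/w8.png",cv2.resize(im[:,:,::-1],(640,480)))
E
```

```text
clk 42.33 pos [604.9 -41.4 174.3] tool axes x [ 0.013 -0.002 -1.   ] y [ 0.055  0.998 -0.001] z [ 0.998 -0.055  0.013] gap 85.4 F [0.1 0.6 0.5]
shift cm [11.79 26.72 -0.49]
turn deg [0.06 0.76 0.08] shift after turn [11.83 26.7  -0.36]
or (np.float64(249.9), np.float64(169.0), 1078, [236, 135, 29, 60]) [601.7 -26.   68. ]
or (np.float64(432.2), np.float64(227.7), 285, [409, 222, 50, 15]) [767.2 -91.4  68. ]
or (np.float64(240.6), np.float64(284.7), 133, [234, 273, 17, 28]) [ 585.5 -141.1   68. ]
or (np.float64(428.8), np.float64(370.4), 1057, [406, 352, 49, 32]) [ 783. -262.   68.]
```

View pics/w8.png

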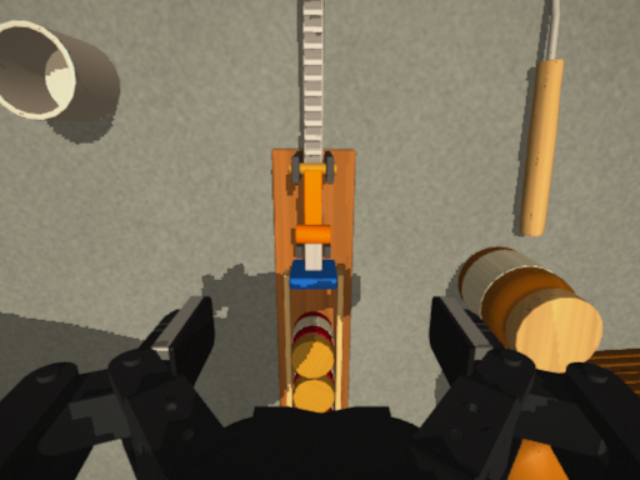

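servo_tool([
  [0,5.34,0,0,0.7,0,0],
  [0,5.34,0,0,0,0,0],
  [0,5.34,0,0,0,0,0],
  [0,5.34,0,0,0,0,0],
  [0,5.34,0,0,0,0,0],
  [0,0,0,0,0,0,0],
  [0,0,0,0,0,0,0],
])

```text
clock: 43.25
tool_pos: [615.5, 225.3, 166.1]
tcp_rot: [0.042, 1.583, -0.044]
wrist_force: [-0.1, -1.1, -0.3]
finger_gap: 85.7
```

```bash
python3 - <<'E'
from h import *
go((616.4,225.4,57),(0.998,-0.0565)); c=imaging.get_calibration("wrist"); im=imaging.snapshot("wrist")
for b in blobs(im,(0,170,170),(6,255,255),60): print("red",b,ray(c,b[0],b[1],98).round(1))
E
```

```text
clk 43.25 pos [615.5 225.3 166.1] tool axes x [-0.013 -0.001 -1.   ] y [ 0.055  0.998 -0.002] z [ 0.998 -0.055 -0.013] gap 85.7 F [-0.1 -1.1 -0.3]
shift cm [10.91  0.03  0.23]
turn deg [ 0.08 -0.75  0.09] shift after turn [1.091e+01 1.000e-02 9.000e-02]
red (np.float64(259.4), np.float64(198.1), 356, [250, 189, 20, 19]) [617.2 226.5  98. ]
```

servo_tool([
  [4,0.05,0.1,0,-0.7,0,0],
  [4,0,0,0,0,0,0],
  [2.9,0,0,0,0,0,0],
  [0,0,0,0,0,0,0],
  [0,0,0,0,0,0,0],
])

```text
clock: 43.92
tool_pos: [617.9, 225.2, 60.2]
tcp_rot: [0.045, 1.567, -0.045]
wrist_force: [-0.7, 0.3, 0.8]
finger_gap: 85.4
```

servo_tool([
  [0,0,0,0,0,0,1],
  [0,0,0,0,0,0,1],
  [0,0,0,0,0,0,1],
  [0,0,0,0,0,0,1],
  [0,0,0,0,0,0,1],
  [0,0,0,0,0,0,1],
  [0,0,0,0,0,0,1],
], grip_force=60)

```text
clock: 44.8
tool_pos: [616.5, 226.3, 59.3]
tcp_rot: [0.044, 1.569, -0.043]
wrist_force: [-4.4, 0.9, 5.9]
finger_gap: 15.4
```

servo_tool([
  [0,-0.5,0,0,0,0,1],
  [0,-0.8,0,0,0,0,1],
  [0,-0.8,0,0,0,0,1],
  [0,-0.5,0,0,0,0,1],
  [0,0,0,0,0,0,1],
])

```text
clock: 45.42
tool_pos: [615.0, 200.4, 59.3]
tcp_rot: [0.044, 1.569, -0.043]
wrist_force: [-4.1, 1.3, 5.0]
finger_gap: 15.5
```

servo_tool([
  [0,-0.4,0,0,0,0,1],
  [0,-0.4,0,0,0,0,1],
  [0,-0.4,0,0,0,0,1],
  [0,-0.4,0,0,0,0,1],
  [0,-0.2,0,0,0,0,1],
  [0,0,0,0,0,0,1],
])

```text
clock: 46.18
tool_pos: [613.9, 183.4, 59.3]
tcp_rot: [0.045, 1.569, -0.041]
wrist_force: [-4.2, 3.0, 6.2]
finger_gap: 15.2
```

servo_tool([
  [0,-0.15,0,0,0,0,1],
  [0,-0.15,0,0,0,0,1],
  [0,0,0,0,0,0,1],
])

```text
clock: 46.55
tool_pos: [613.8, 180.7, 59.3]
tcp_rot: [0.045, 1.569, -0.041]
wrist_force: [-4.4, 3.7, 5.0]
finger_gap: 15.3
```

servo_tool([
  [0,-0.15,0,0,0,0,1],
  [0,-0.15,0,0,0,0,1],
  [0,0,0,0,0,0,1],
])

```text
clock: 46.92
tool_pos: [613.6, 177.8, 59.3]
tcp_rot: [0.045, 1.569, -0.041]
wrist_force: [-4.9, 4.2, 5.6]
finger_gap: 15.5
```

servo_tool([
  [0,-0.1,0,0,0,0,1],
  [0,0,0,0,0,0,1],
])

```text
clock: 47.18
tool_pos: [613.5, 176.9, 59.3]
tcp_rot: [0.045, 1.569, -0.04]
wrist_force: [-4.4, 4.3, 4.7]
finger_gap: 15.4
```

servo_tool([
  [0,-0.1,0,0,0,0,1],
  [0,0,0,0,0,0,1],
])

```text
clock: 47.42
tool_pos: [613.5, 176.0, 59.3]
tcp_rot: [0.045, 1.569, -0.04]
wrist_force: [-5.6, 5.5, 5.5]
finger_gap: 15.0
```

servo_tool([
  [0,-0.1,0,0,0,0,1],
  [0,0,0,0,0,0,1],
])

```text
clock: 47.68
tool_pos: [613.5, 175.3, 59.3]
tcp_rot: [0.046, 1.569, -0.04]
wrist_force: [-3.8, 5.4, 4.4]
finger_gap: 15.5
```

servo_tool([
  [0,-0.1,0,0,0,0,1],
  [0,0,0,0,0,0,1],
])

```text
clock: 47.92
tool_pos: [613.4, 175.2, 59.4]
tcp_rot: [0.047, 1.569, -0.038]
wrist_force: [-4.5, 7.2, 4.5]
finger_gap: 15.1
```

servo_tool([
  [0,-0.1,0,0,0,0,1],
  [0,0,0,0,0,0,1],
])

```text
clock: 48.18
tool_pos: [613.5, 175.2, 59.4]
tcp_rot: [0.047, 1.569, -0.036]
wrist_force: [-3.7, 9.3, 3.0]
finger_gap: 15.1
```

```bash
python3 - <<'E'
from h import *
s=imaging.snapshot("scene")[160:275,140:320]
cv2.imwrite("pics/s9.png",cv2.resize(s,None,fx=4.4,fy=4.4,interpolation=cv2.INTER_CUBIC)[:,:,::-1])
E
```

```text
(no output)
```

View pics/s9.png

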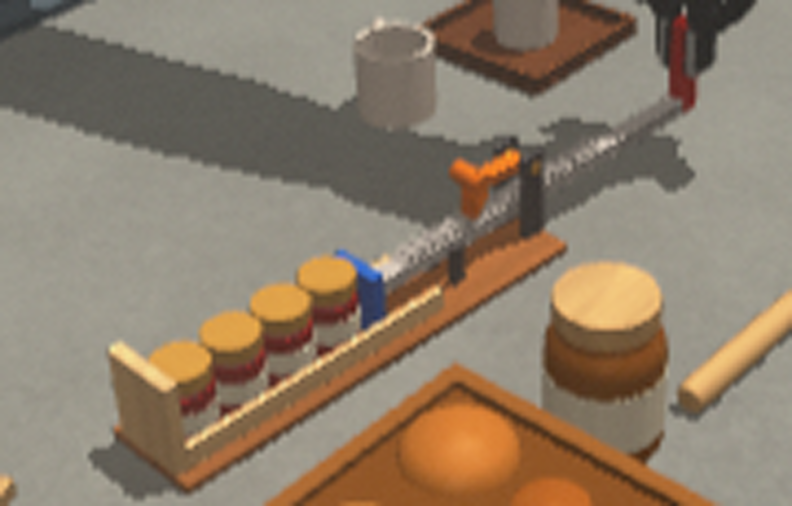

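servo_tool([
  [0,0.2,0,0,0,0,1],
  [0,0.15,0,0,0,0,1],
  [0,0.15,0,0,0,0,1],
  [0,0,0,0,0,0,1],
])

```text
clock: 48.72
tool_pos: [613.5, 175.9, 59.3]
tcp_rot: [0.043, 1.57, -0.044]
wrist_force: [-5.7, -0.6, 6.0]
finger_gap: 15.1
```

servo_tool([
  [0,0.15,0,0,0,0,1],
  [0,0.15,0,0,0,0,1],
  [0,0,0,0,0,0,1],
])

```text
clock: 49.1
tool_pos: [613.6, 178.4, 59.3]
tcp_rot: [0.043, 1.57, -0.045]
wrist_force: [-5.3, -2.0, 6.1]
finger_gap: 15.3
```

servo_tool([
  [0,0.15,0,0,0,0,1],
  [0,0.15,0,0,0,0,1],
  [0,0,0,0,0,0,1],
])

```text
clock: 49.48
tool_pos: [613.6, 178.4, 59.2]
tcp_rot: [0.04, 1.57, -0.051]
wrist_force: [-5.8, -8.2, 7.2]
finger_gap: 15.3
```

servo_tool([
  [0,0.15,0,0,0,0,1],
  [0,0.1,0,0,0,0,1],
  [0,0,0,0,0,0,1],
])

```text
clock: 49.85
tool_pos: [613.6, 178.5, 59.2]
tcp_rot: [0.037, 1.571, -0.055]
wrist_force: [-6.6, -14.2, 7.3]
finger_gap: 15.2
```

servo_tool([
  [0,0.1,0,0,0,0,1],
  [0,0.1,0,0,0,0,1],
  [0,0,0,0,0,0,1],
])

```text
clock: 50.22
tool_pos: [613.7, 178.6, 59.2]
tcp_rot: [0.035, 1.571, -0.059]
wrist_force: [-7.3, -16.4, 8.8]
finger_gap: 15.1
```

servo_tool([
  [0,-0.3,0,0,0,0,1],
  [0,-0.25,0,0,0,0,1],
  [0,0,0,0,0,0,1],
])

```text
clock: 50.6
tool_pos: [613.6, 178.5, 59.2]
tcp_rot: [0.041, 1.57, -0.049]
wrist_force: [-4.9, -4.0, 6.7]
finger_gap: 15.3
```

servo_tool([
  [0,0,0,0,0,0,0],
  [0,0,0,0,0,0,0],
  [0,0,0,0,0,0,0],
  [0,0,0,0,0,0,0],
  [-5,0,0,0,0,0,0],
  [-5,0,0,0,0,0,0],
  [-5,0,0,0,0,0,0],
  [0,0,0,0,0,0,0],
])

```text
clock: 51.6
tool_pos: [617.3, 181.9, 215.7]
tcp_rot: [0.045, 1.557, -0.042]
wrist_force: [-0.2, 0.2, 1.4]
finger_gap: 85.2
```

servo_tool([
  [0,-5,-1,0,0,0,0],
  [0,-5,-1,0,0,0,0],
  [0,-5,-1,0,0,0,0],
  [0,-5,-1,0,0,0,0],
  [-2,0,0,0,0,0,0],
  [0,0,0,0,0,0,0],
])

```text
clock: 52.35
tool_pos: [563.5, -16.9, 229.3]
tcp_rot: [0.045, 1.567, -0.045]
wrist_force: [-0.1, -0.2, -0.1]
finger_gap: 85.2
```

```bash
python3 - <<'E'
from h import *
c=imaging.get_calibration("wrist"); im=imaging.snapshot("wrist"); s=imaging.snapshot("scene")
for b in blobs(im,(8,200,120),(18,255,255),100): print("or",b,ray(c,b[0],b[1],68).round(1))
for b in blobs(im,(0,170,170),(6,255,255),60): print("red",b,ray(c,b[0],b[1],98).round(1))
st_=bot.get_state();print(np.round(st_["tool_pos"],1),np.round(st_["wrist_force"],1))
s=cv2.resize(s[140:275,140:340],(800,540),interpolation=cv2.INTER_CUBIC)
cv2.imwrite("pics/s10.png",s[:,:,::-1]); cv2.imwrite("pics/w10.png",cv2.resize(im[:,:,::-1],(640,480)))
E
```

```text
or (np.float64(292.3), np.float64(178.1), 739, [280, 151, 25, 49]) [602.1 -26.1  68. ]
or (np.float64(442.0), np.float64(225.6), 166, [426, 222, 35, 10]) [768.9 -90.8  68. ]
or (np.float64(428.6), np.float64(370.2), 1011, [406, 352, 48, 32]) [ 776.3 -298.7   68. ]
[563.1 -15.9 227.9] [-0.8  0.2 -1. ]
```

View pics/s10.png

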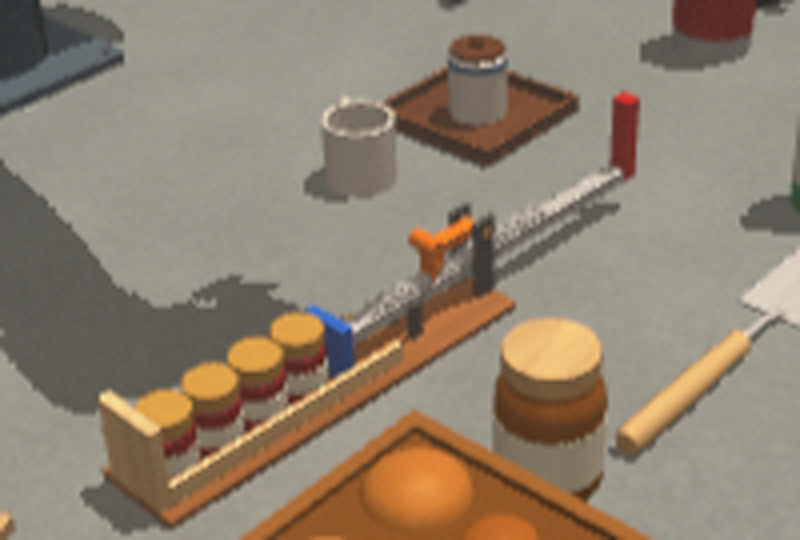

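View pics/w10.png

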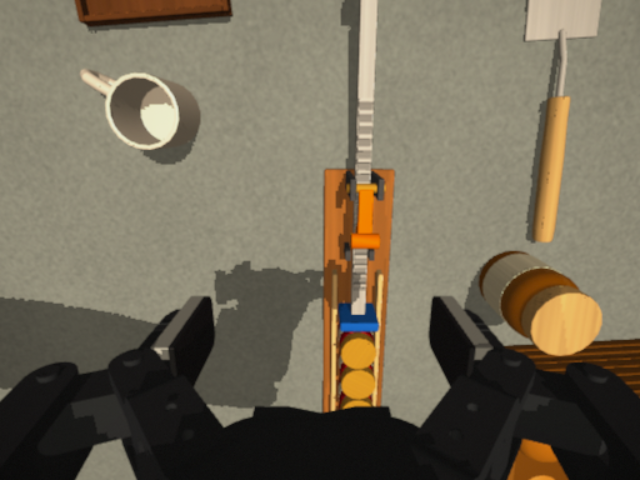

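```bash
python3 -c "
from station import bot
print(bot.sign_off())"
```

```text
the job is handed in; nothing more can be done
None
```

The jam lane is restocked and the job is handed in at about 52 s. I put the sugar pot on the tray, flipped the pawl open, drew the bar fully back, stood all four jars in the lane, lowered the pawl and pushed the pusher up.

What the last checks showed:
- **Row:** when pushed, the bar stalled at about 9 N, at a value of about 119 mm, which is a tight four-jar row.
- **Pawl:** I drew the bar back gently and it was caught after about 3 mm, at roughly 122 mm with up to 16 N of pull, so the pawl is between two teeth. In the image it lies where it lay when seated at the start.
- **Final pictures:** all four jars are upright in one row behind the end stop, and the pot is upright on the tray. The mug, honey jar and spatula look undisturbed. The oil, tin, price card and roll were outside or only partly in those last views, so I did not re-measure them. The gripper is clear of everything.

I did not measure the pawl angle directly. The wrist camera and the top view differed by a few millimetres on where the jars stood at the start, which did not affect the grasps. Nothing else disagreed.

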